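Turn the battery holder round in the bedside clock radio and lock it in with the key

ROBOT

A 6-joint arm with a two-finger parallel gripper is mounted at the origin on the work surface. World frame = base frame: x ahead of the robot, y to its left, z up, the work surface at z = 0. Lengths are in m, angles in rad, forces in N, time in s.
With the tool pointing down it reaches from about 0.225 to 0.875 m from the base axis. Payload 3.4 kg.
Tool frame: the origin (TCP) lies at the very end of the fingers, on their centre line; the grasp point (between the pads) lies 19 mm behind it; z points along the fingers, y is the direction in which the jaws open and shut (so a half turn about z gives the same grasp; the last joint's range is limited). The gripper opens to 85 mm and grips with 20 to 120 N. Pads are 22 mm wide; open, the fingers measure 114 mm over their backs; the gripper's body (76 mm by 85 mm) begins 54 mm behind the grasp point. The pads swing forward as they close: fully open they stand 13 mm farther back than shut.
Start: joints at [1.134, 0.276, 1.505, -0, 1.361, -0.121], TCP at [0.179, 0.547, 0.231] pointing down, gripper open.
Joint ranges: [-2.89, 2.89], [-0.75, 2.08], [0.22, 2.7], [-1.18, 4.32], [0.11, 2.71], [-2.7, 2.7]. Speed limits (rad/s): [2.57, 2.57, 3.14, 3.14, 3.14, 3.14].

INTERFACE

Orientations are given as a unit quaternion [w, x, y, z].
In Python, from rig import get_state, get_image, calibration, sign_off gives the robot as it stands. The module is installed in compiled form; this text tells all that it offers.
- The arm moves only by the tool drive_tool, never from a script. Its argument "targets" is one flat list of numbers, 7 for each row, row after row: the turn, a rotation vector about the tool's x, y, z in degrees, then the shift along the tool's x, y, z in mm, then the opening, from 0 (shut) to 1 (fully open). In form: [wx, wy, wz, tx, ty, tz, fingers, wx, wy, wz, tx, ty, tz, fingers, ...]. A call has 1 to 12 rows; each row shifts and turns the commanded pose from where the row before left it, along the tool's axes as they then stand; what a row does not reach is not made up. A row lasts 1/8 s, in which the tool goes at most 62.5 mm and 10.7 degrees, less where a joint would pass 70% of its speed; a pose out of reach is approached as far as the arm can. A call is refused whole if a number of a shift passes 62.5 or a number of a turn 10.7, either way. A call with a gripper value outside its range is refused whole. The fingers move at their own pace and stop on an object; "grip_force" is the grip in N (left out, the last holds). Time passes only in rows, so rows that do not move let the fingers close. It gives the time, the measured TCP pose, the force and the opening at its end, in the units of the state.
- get_state(): the state, without advancing time (a new reading comes with each control period).
- get_image(name): name is "scene" or "top"; returns the picture (420x560x3 uint8, red, green, blue); there is no depth.
- calibration(name): a dict with "mtx" (3x3 intrinsics, pixels), "world_to_cam" (4x4, takes a point from world to camera coordinates). Camera axes: x right, y down, z forward; pixel columns grow to the right and rows downward; lengths in m; the calibration is good to about 2 mm. A picture is of the moment at which its call begins. calibration takes no time and is no camera call.
- sign_off(): hands the job in, once; it reports no verdict.
The state is a dict: "clock": time; "qpos": joint angles; "qd": joint speeds; "effort": joint torques, N m; "position": TCP position; "ee_rot": TCP orientation; "contact_force": force on the tool from outside, world axes, zero at the start; "moment": the same for the moment, N m; "width": finger opening in m.
Only numpy, scipy, OpenCV 4.12 (cv2) and the standard library are available. Lean on these libraries where they do the work, as an engineer would, in place of code of your own. Each camera call takes 0.05 s, during which the arm holds its last target.

TASK

The battery holder in the sloping back of the bedside clock radio has been put in the wrong way round. Lift it clear, turn it half a turn and set it fully home in its well with the low ledge next to the slotted lock; then take the key from its wooden stand, put its blade in the slot and turn the lock clockwise a quarter turn to its stop, so that its wing lies over the ledge, and finally put the key back in its stand. Leave the candle, mug, plant and book where they are.

Things in the scene. Friction and masses are not known exactly. Their poses are not given: they have to be found in the camera images.
- clock: White wedge-shaped bedside clock radio, 133 deep (x) x 262 wide (y) mm, fixed to the table. Its dark display faces roughly towards the robot, its sloping back away from it: 47 mm high at its -x edge (the far one), 103 mm near its +x edge (next to the robot), slope 0.44 rad (25 deg). Origin: on the table, mid-width, 59 mm from the -x edge. Its +x points roughly at the robot's side.
- deck: Sloping back plate of the clock, with a rectangular well 30 mm deep, 103 mm long (its y, across the slope) x 63 mm wide (its x). Origin: middle of the well's floor. x points up the slope, y along the well to the lock, z out of the plate, square to it (0.44 rad from vertical, leaning away from the robot's side). Plate surface at z = 30 mm. Lock axis parallel to z at x = 0, y = 92 mm.
- seat (a point): Point fixed to the deck at (0, 37, 29) mm of its frame: where the middle of the holder's ledge top (point ledge) is when the holder is home the right way round. Axes as the deck.
- holder: Loose black battery holder, 60 (x) x 100 (y) mm, 0.15-0.3 kg, 1.5 mm play each side in the well; its lowest 10 mm taper in by 4 mm. Origin: middle of underside; z out of the well. 40 mm high (10 mm proud when home) for y -50 to 24 mm; a ledge only 29 mm high, with two brass contacts, for y 24 to 50 mm. Starts home but its y against the deck's y; right when its y is the deck's y.
- ledge (a point): Middle of the holder's ledge top, at (0, 37, 29) mm of the holder's frame.
- lock (a joint): Angle of the steel lock, rad, growing clockwise looking down on the plate. Starts open at -0.2 to 0.2, wing up the slope (deck +x at 0); at 1.57 the wing lies over the ledge; stop at 1.62. Stiff (0.07 N m), stays where left. The wing, 55 mm from axis to tip, 18 mm wide, runs 2-8 mm above the plate: 3 mm clear of the ledge, but it strikes a holder that is wrong way round or not home.
- slot (a point): Middle of the slot's floor, on the lock's axis, 8 mm above the plate. Turns with the lock: x along the slot and towards the wing's tip, z out of the plate. The lock's head is a steel disc 38 mm across with a slot right across it, 7 mm wide, 10 mm deep, its top 3 mm bevelled to 11 mm wide.
- key: Loose key, 113 mm long, 0.04-0.08 kg: steel blade 26 wide (x) x 4 thick (y) mm from z 0 to 45; dark wood collar 46 x 26 mm from 45 to 53; dark wood handle 36 wide (x) x 14 thick (y) from 53 to 113. Origin: middle of the blade's tip, z to the handle. Starts upright in the stand, collar resting on its top, tip 10 mm over the table. Take it across the handle's thickness.
- stand: Fixed wooden block, 80 (x) x 100 (y) x 55 (z) mm, with a slot in the middle of its top for the key's blade, 34 mm (x) x 11 mm (y), 50 mm deep. Origin: middle of its underside, on the table. The key stands in it with its x along the stand's x, either way round.
- candle: Bystander: white candle in a glass holder, 190 mm tall, foot 64 mm across, between the clock radio and the stand. Origin under its middle.
- mug: Bystander: blue mug, 80 mm across, 90 mm tall, with a handle to its +y. Origin under its middle.
- plant: Bystander: white flower pot, 96 mm across, 85 mm tall, with leaves up to 190 mm above the table and 70 mm from its axis. Origin under its middle.
- book: Bystander: book lying flat, 110 x 170 x 22 mm, on the robot's side of the stand. Origin under its middle.
- fin (a point): Point 58 mm above the holder's underside, over its origin, in its grip fin, 14 mm thick (holder's x) x 44 mm long (y), which stands from 40 to 69 mm above the underside. Take it across its thickness with the tool square to the plate. Axes as the holder.
Not all that is in view belongs to the job. Several things look just like the stand: the one meant starts farthest from the robot's base.

How it is judged:
By the outcome, as a careful person would: the job done as asked, in the order asked, and still so for the second after the job is handed in, with the robot touching nothing.
It also fails if it takes over 72 s, if anything falls off the work surface, if the arm or the gripper's body presses on something with over 40 N, if the wrist force passes 120 N, or if a joint passes its speed limit or range.

## Working session

There is one attempt and no reset: what is moved stays moved. The work goes in short steps, Python scripts to look and compute and a tool call to move; the robot and the scene stay as the last step left them, time stands still between calls to the robot, and variables do not carry over. Pictures are saved under pics/ and viewed, and the job is handed in when it is done.

Besides the shell and the picture viewer there is one more tool, called after "Emit:" in YAML: its name, and indented under it one key for each argument. drive_tool: Moves the arm, as the interface text tells. Its arguments: {"type":"object","properties":{"targets":{"type":"array"},"grip_force":{"type":"number"}},"required":["targets"]}

```bash
mkdir -p pics
python3 - <<'E'
from rig import *
import cv2
print(get_state())
for n in("scene","top"):
    im=get_image(n); cv2.imwrite(f"pics/{n}0.png",im[:,:,::-1]); c=calibration(n); print(n,c)
E
```

```text
{'clock': 0.0, 'qpos': array([ 1.13401372e+00,  2.76593904e-01,  1.50616424e+00,  1.89143804e-05,
        1.36067958e+00, -1.21005527e-01]), 'qd': array([-0.00047228,  0.0004649 , -0.00052624, -0.00103747, -0.00040497,
       -0.00209247]), 'effort': array([-2.07865764e-03, -4.16768754e+01, -2.45802927e+01, -4.58079194e-04,
        1.10911587e-02,  3.23379830e-06]), 'position': array([0.17834235, 0.54607912, 0.23042793]), 'ee_rot': array([-2.62856956e-04,  1.57235253e-01,  9.87560744e-01, -8.84342344e-04]), 'contact_force': array([ 0.63803288, -0.21547803,  0.69873467]), 'moment': array([0.01210616, 0.01570216, 0.00470262]), 'width': 0.0856354199815166}
scene {'mtx': array([[522.81015738,   0.        , 283.48742312],
       [  0.        , 522.81015738, 206.31341456],
       [  0.        ,   0.        ,   1.        ]]), 'world_to_cam': array([[-3.78329717e-01,  9.25670295e-01, -1.06316731e-03,
         1.76023353e-01],
       [ 7.81919171e-01,  3.18962194e-01, -5.35598290e-01,
        -3.28747575e-01],
       [-4.95448317e-01, -2.03464060e-01, -8.44472226e-01,
         1.67489521e+00],
       [ 0.00000000e+00,  0.00000000e+00,  0.00000000e+00,
         1.00000000e+00]])}
top {'mtx': array([[421.11860122,   0.        , 278.90525579],
       [  0.        , 421.11860122, 212.43149059],
       [  0.        ,   0.        ,   1.        ]]), 'world_to_cam': array([[ 2.21419488e-02, -9.99746915e-01,  3.97995265e-03,
        -1.21730552e-02],
       [-9.83567947e-01, -2.24967384e-02, -1.79131208e-01,
         4.91154211e-01],
       [ 1.79175408e-01,  5.17601694e-05, -9.83817143e-01,
         1.09044336e+00],
       [ 0.00000000e+00,  0.00000000e+00,  0.00000000e+00,
         1.00000000e+00]])}
```

View pics/scene0.png

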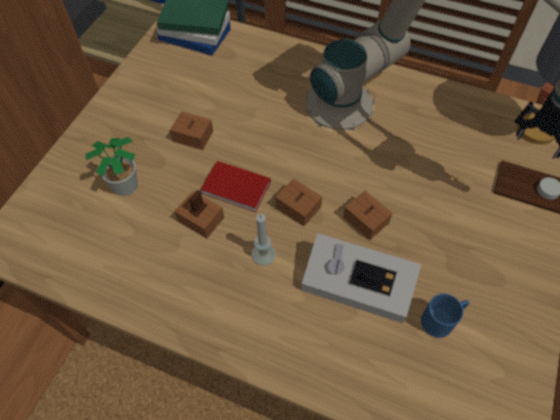

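View pics/top0.png

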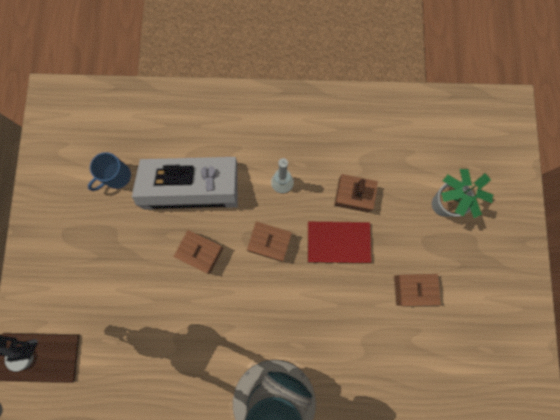

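Run:
```python
import cv2,numpy as np
t=cv2.imread("pics/top0.png");s=cv2.imread("pics/scene0.png")
cv2.imwrite("pics/c1.png",cv2.resize(t[145:225,120:250],None,fx=6,fy=6,interpolation=cv2.INTER_CUBIC))
cv2.imwrite("pics/c2.png",cv2.resize(s[228:322,298:428],None,fx=6,fy=6,interpolation=cv2.INTER_CUBIC))
a=cv2.resize(t[165:220,325:390],None,fx=6,fy=6,interpolation=cv2.INTER_CUBIC)
b=cv2.resize(s[185:240,170:230],None,fx=6,fy=6,interpolation=cv2.INTER_CUBIC)
cv2.imwrite("pics/c3.png",np.hstack([a,b]))
```

```text
(no output)
```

View pics/c1.png

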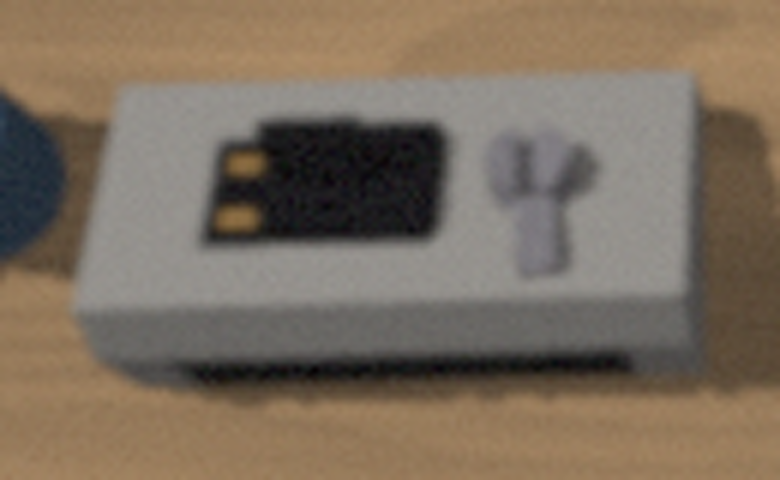

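View pics/c2.png

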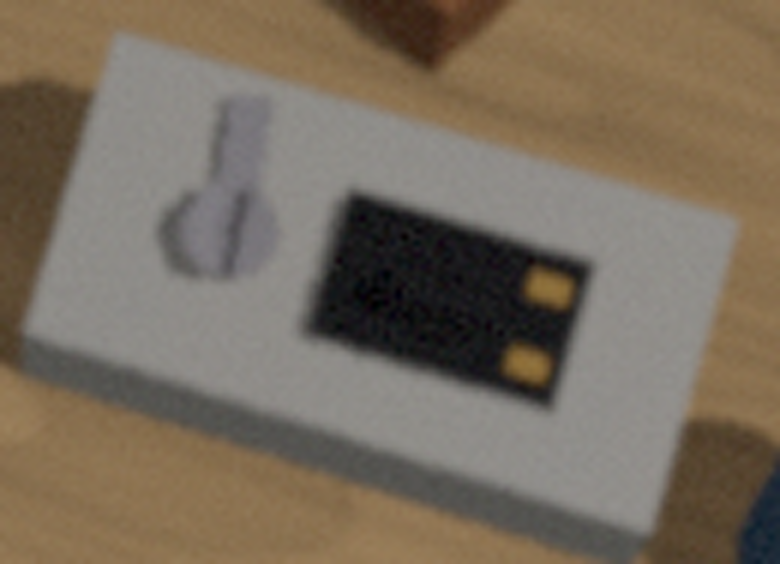

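View pics/c3.png

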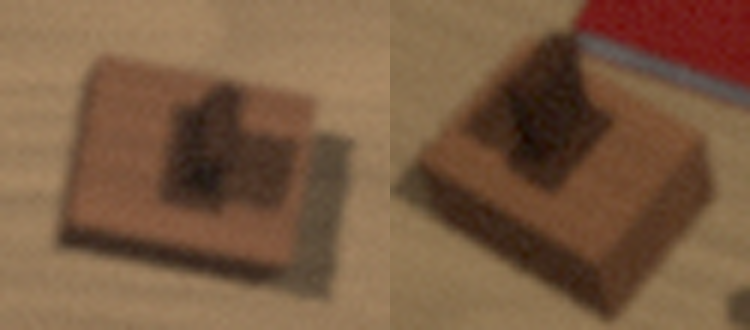

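```bash
cat > h.py <<'E'
import numpy as np,cv2
from rig import calibration
from scipy.spatial.transform import Rotation as R
C={n:calibration(n) for n in("scene","top")}
def ray(n,p):
    K=C[n]["mtx"];T=C[n]["world_to_cam"]
    d=T[:3,:3].T@np.linalg.solve(K,[p[0],p[1],1.]);o=-T[:3,:3].T@T[:3,3];return o,d/np.linalg.norm(d)
def onz(n,p,z):
    o,d=ray(n,p);return o+d*(z-o[2])/d[2]
def tri(ps,pt):
    o1,d1=ray("scene",ps);o2,d2=ray("top",pt)
    s=np.linalg.lstsq(np.c_[d1,-d2],o2-o1,rcond=None)[0]
    a=o1+s[0]*d1;b=o2+s[1]*d2;return (a+b)/2,np.linalg.norm(a-b)
def proj(n,P):
    K=C[n]["mtx"];T=C[n]["world_to_cam"];q=K@(T[:3,:3]@np.asarray(P)+T[:3,3]);return q[:2]/q[2]
def edge(g,p,q,w=3):
    # refine an edge line near p-q: max gradient along the normal, robust line fit
    p=np.array(p,float);q=np.array(q,float);u=(q-p)/np.linalg.norm(q-p);nn=np.array([-u[1],u[0]])
    g=cv2.GaussianBlur(g.astype(np.float32),(0,0),0.7);ts=np.arange(-w,w+.01,.1);pts=[]
    for f in np.linspace(.12,.88,40):
        c=p+(q-p)*f;xy=c+ts[:,None]*nn
        v=cv2.remap(g,xy[:,0].astype(np.float32)[None],xy[:,1].astype(np.float32)[None],cv2.INTER_CUBIC)[0]
        gr=abs(np.gradient(v));i=gr.argmax();
        m=abs(ts-ts[i])<1.0
        pts.append(c+nn*(ts[m]*gr[m]).sum()/gr[m].sum())
    l=cv2.fitLine(np.array(pts,np.float32),cv2.DIST_HUBER,0,.01,.01).ravel();return l[2:],l[:2]
def inter(a,b):
    s=np.linalg.solve(np.c_[a[1],-b[1]],b[0]-a[0]);return a[0]+s[0]*a[1]
def quad(g,c,w=3):
    E=[edge(g,c[i],c[(i+1)%4],w) for i in range(4)]
    return np.array([inter(E[i-1],E[i]) for i in range(4)])
E
python3 - <<'E'
from h import *
t=cv2.imread("pics/top0.png").max(2);s=cv2.imread("pics/scene0.png").max(2)
# order: far-lock, far-other, near-other, near-lock
qt=quad(t,[(235.5,157.3),(140,159.3),(133,196.7),(235,194.7)])
qs=quad(s,[(302.2,285.5),(406.3,317.2),(420.8,265),(318,234)])
print(qt,qs)
P=[]
for a,b in zip(qs,qt):
    p,e=tri(a,b);P.append(p);print(p.round(4),e.round(4))
P=np.array(P)
print([np.linalg.norm(P[i]-P[i-1]).round(4) for i in range(4)])
print("exp widths .262, slope len",(.103-.047)/np.sin(.44))
for n,q in(("top",qt),("scene",qs)):
    W=np.array([onz(n,p,z) for p,z in zip(q,[.047,.047,.103,.103])]);print(n,W.round(4).tolist(),[np.linalg.norm(W[i]-W[i-1]).round(4) for i in range(4)])
# stand: top face at z .055
st=quad(t,[(325+100/6,165+58/6),(325+315/6,165+98/6),(325+285/6,165+262/6),(325+68/6,165+228/6)],2)
W=np.array([onz("top",p,.055) for p in st]);print(st,W.round(4),W.mean(0),[np.linalg.norm(W[i]-W[i-1]).round(4) for i in range(4)])
ss=[(170+530/6,185+40/6),(170+700/6,185+137/6),(170+605/6,185+260/6),(170+422/6,185+160/6)]
sq=quad(s,ss,2);W=np.array([onz("scene",p,.055) for p in sq]);print(sq,W.round(4),W.mean(0),[np.linalg.norm(W[i]-W[i-1]).round(4) for i in range(4)])
for nm,p in(("keystand",(357,192)),("mid",(270,241)),("left",(199,251)),("right",(419,290))):
    w=onz("top",p,.055);print(nm,w.round(3),np.hypot(*w[:2]))
E
```

```text
[[235.15944 156.87022]
 [139.7897  157.31448]
 [131.00542 196.45937]
 [233.69824 193.59131]] [[301.2351  283.23984]
 [406.16702 316.74503]
 [421.8387  261.7191 ]
 [315.87628 235.3245 ]]
[0.6446 0.122  0.0446] 0.0022
[0.6345 0.3831 0.0522] 0.0002
[0.512  0.3768 0.1105] 0.0002
[0.53   0.1159 0.0931] 0.0031
[np.float64(0.1246), np.float64(0.2614), np.float64(0.1358), np.float64(0.2621)]
exp widths .262, slope len 0.13147408163111338
top [[0.6435, 0.1227, 0.047], [0.6361, 0.3848, 0.047], [0.5136, 0.3794, 0.103], [0.5272, 0.1163, 0.103]] [np.float64(0.1292), np.float64(0.2622), np.float64(0.1348), np.float64(0.2635)]
scene [[0.646, 0.1213, 0.047], [0.6322, 0.3836, 0.047], [0.5077, 0.3775, 0.103], [0.5359, 0.1159, 0.103]] [np.float64(0.1237), np.float64(0.2627), np.float64(0.1366), np.float64(0.2632)]
[[340.22763 173.0832 ]
 [376.46997 181.01373]
 [373.25473 209.08313]
 [334.86472 201.66267]] [[ 0.6018 -0.1653  0.055 ]
 [ 0.5819 -0.2634  0.055 ]
 [ 0.5042 -0.2533  0.055 ]
 [ 0.5222 -0.1506  0.055 ]] [ 0.55252639 -0.20812913  0.055     ] [np.float64(0.081), np.float64(0.1001), np.float64(0.0783), np.float64(0.1043)]
[[259.54373 193.35669]
 [287.5634  205.61403]
 [272.29144 227.15591]
 [238.17291 212.08794]] [[ 0.4451 -0.0786  0.055 ]
 [ 0.4529  0.0068  0.055 ]
 [ 0.5299 -0.0051  0.055 ]
 [ 0.5215 -0.1073  0.055 ]] [ 0.48735397 -0.04605603  0.055     ] [np.float64(0.0817), np.float64(0.0858), np.float64(0.0779), np.float64(0.1025)]
keystand [ 0.55  -0.21   0.055] 0.5889556934254683
mid [0.412 0.021 0.055] 0.4128132848723899
left [0.382 0.206 0.055] 0.4338727365477504
right [ 0.294 -0.368  0.055] 0.4707598814943405
```

```bash
cat > m.py <<'E'
from h import *
def rb(f): a=cv2.imread(f).astype(int);return np.clip(a[:,:,2]-a[:,:,0]+60,0,255).astype(np.uint8)
def gr(f): return cv2.imread(f).max(2)
t,s=rb("pics/top0.png"),rb("pics/scene0.png");tg=gr("pics/top0.png")
E=[edge(t,(235.5,157.3),(140,159.3)),edge(t,(140,159.3),(133,196.7)),edge(tg,(133,196.7),(235,194.7)),edge(t,(235,194.7),(235.5,157.3))]
sc=[(302.2,285.5),(406.3,317.2),(420.8,265),(318,234)]
F=[edge(gr("pics/scene0.png"),sc[0],sc[1]),edge(s,sc[1],sc[2]),edge(s,sc[2],sc[3]),edge(s,sc[3],sc[0])]
qt=np.array([inter(E[i-1],E[i]) for i in range(4)]);qs=np.array([inter(F[i-1],F[i]) for i in range(4)])
print(qt.round(1).tolist(),qs.round(1).tolist())
P=[]
for a,b in zip(qs,qt):
    p,e=tri(a,b);P.append(p);print(p.round(4),e.round(4))
P=np.array(P);print([np.linalg.norm(P[i]-P[i-1]).round(4) for i in range(4)])
for n,q in(("top",qt),("scene",qs)):
    W=np.array([onz(n,p,z) for p,z in zip(q,[.047,.047,.103,.103])]);print(n,W.round(4).tolist(),[np.linalg.norm(W[i]-W[i-1]).round(4) for i in range(4)])
ss=np.array([(140/6,40/6),(315/6,137/6),(215/6,260/6),(32/6,160/6)])+[170,185]
sg=gr("pics/scene0.png")
for g in(sg,s):
    sq=quad(g,ss,2);W=np.array([onz("scene",p,.055) for p in sq]);print(sq.round(1).tolist(),W.round(4).tolist(),W.mean(0),[np.linalg.norm(W[i]-W[i-1]).round(4) for i in range(4)])
# brass contacts
for n in("top","scene"):
    im=cv2.imread(f"pics/{n}0.png");hsv=cv2.cvtColor(im,cv2.COLOR_BGR2HSV)
    m=np.zeros(im.shape[:2],np.uint8)
    x0,y0,x1,y1=(150,160,175,190) if n=="top" else (378,268,400,300)
    m[y0:y1,x0:x1]=((hsv[y0:y1,x0:x1,1]>90)&(hsv[y0:y1,x0:x1,2]>90))*255
    k,l,st,c=cv2.connectedComponentsWithStats(m);print(n,[(st[i][4],c[i].round(2)) for i in range(1,k) if st[i][4]>6])
E
python3 m.py
```

```text
[[236.89999389648438, 156.3000030517578], [139.0, 158.5], [130.8000030517578, 196.5], [237.0, 193.5]] [[300.6000061035156, 283.0], [406.5, 316.79998779296875], [421.0, 263.79998779296875], [316.6000061035156, 232.1999969482422]]
[0.6455 0.1188 0.0453] 0.0012
[0.6325 0.3851 0.0487] 0.0019
[0.5137 0.3783 0.104 ] 0.0028
[0.527  0.1111 0.1013] 0.0067
[np.float64(0.1313), np.float64(0.2667), np.float64(0.1312), np.float64(0.2675)]
top [[0.6452, 0.1181, 0.047], [0.6328, 0.3866, 0.047], [0.5136, 0.38, 0.103], [0.5277, 0.1078, 0.103]] [np.float64(0.1306), np.float64(0.2689), np.float64(0.1318), np.float64(0.2726)]
scene [[0.6461, 0.1196, 0.047], [0.6321, 0.3844, 0.047], [0.5138, 0.377, 0.103], [0.5269, 0.1145, 0.103]] [np.float64(0.1318), np.float64(0.2652), np.float64(0.1311), np.float64(0.2628)]
[[195.39999389648438, 192.3000030517578], [221.5, 206.89999389648438], [204.3000030517578, 228.89999389648438], [173.6999969482422, 210.89999389648438]] [[0.508, -0.2421, 0.055], [0.5235, -0.1556, 0.055], [0.6019, -0.1673, 0.055], [0.583, -0.268, 0.055]] [ 0.55407962 -0.20827509  0.055     ] [np.float64(0.0793), np.float64(0.0879), np.float64(0.0792), np.float64(0.1024)]
[[194.8000030517578, 192.8000030517578], [222.3000030517578, 206.39999389648438], [203.8000030517578, 228.89999389648438], [174.39999389648438, 211.39999389648438]] [[0.5101, -0.2428, 0.055], [0.5213, -0.1542, 0.055], [0.6022, -0.1688, 0.055], [0.5837, -0.2657, 0.055]] [ 0.55433325 -0.2078548   0.055     ] [np.float64(0.0771), np.float64(0.0893), np.float64(0.0822), np.float64(0.0987)]
top [(np.int32(17), array([160.35, 171.94])), (np.int32(21), array([159., 181.]))]
scene [(np.int32(33), array([389. , 275.7])), (np.int32(34), array([385.59, 288.38]))]
```

```bash
cat > m2.py <<'E'
from h import *
yaw=0.0498;sl=.44
yv=np.array([np.sin(yaw),-np.cos(yaw),0]);xh=np.array([-np.cos(yaw),-np.sin(yaw),0])
xv=xh*np.cos(sl)+np.array([0,0,np.sin(sl)]);zv=np.cross(xv,yv);print("axes",xv,yv,zv)
# plate plane through low-edge mid
P=np.array([[0.6455,.1188,.0453],[.6325,.3851,.0487],[.5137,.3783,.104],[.527,.1111,.1013]])
c0=P.mean(0);print("c0",c0)
def pl(n,p,h):
    o,d=ray(n,p);s=((c0+h*zv-o)@zv)/(d@zv);w=o+s*d-c0;return np.array([w@xv,w@yv])*1e3
for nm,h,ps,pt in(("brassA",-.001,(389,275.7),(160.35,171.94)),("brassB",-.001,(385.59,288.38),(159,181))):
    print(nm,"top",pl("top",pt,h).round(1),"scene",pl("scene",ps,h).round(1))
# holder corners, scene crop/6 ; body top 10mm proud at lock side; ledge side -1mm
f=lambda p:(298+p[0]/6-.4,228+p[1]/6-.4); ft=lambda p:(120+p[0]/6-.4,145+p[1]/6-.4)
for nm,h,p in(("s bodyUp",.01,(350,193)),("s bodyLow",.01,(308,330)),("s ledUp",-.001,(592,264)),("s ledLow",-.001,(553,408))): print(nm,pl("scene",f(p),h).round(1))
for nm,h,p in(("t bodyUp",.01,(437,238)),("t bodyLow",.01,(445,127)),("t ledUp",-.001,(204,244)),("t ledLow",-.001,(220,143))): print(nm,pl("top",ft(p),h).round(1))
# lock head top at 18mm above plate; wing top at 8
print("disc s",pl("scene",f((233,230)),.018),"slot ends s",pl("scene",f((242,193)),.018),pl("scene",f((232,272)),.018))
print("wing tip s",pl("scene",f((250,97)),.008), "t",pl("top",ft((545,272)),.008))
E
python3 m2.py
python3 - <<'E'
import cv2,numpy as np
t=cv2.imread("pics/top0.png");s=cv2.imread("pics/scene0.png")
a=cv2.resize(t[160:196,196:228],None,fx=12,fy=12,interpolation=cv2.INTER_CUBIC)
b=cv2.resize(s[240:276,320:350],None,fx=12,fy=12,interpolation=cv2.INTER_CUBIC)
cv2.imwrite("pics/c4.png",np.hstack([a,b]))
E
```

```text
axes [-0.90362998 -0.04503801  0.42593947] [ 0.04977942 -0.99876024  0.        ] [0.4254114  0.02120302 0.90475166]
c0 [0.579675 0.248325 0.074825]
brassA top [-16.2 -70.5] scene [ 15.7 -67.7]
brassB top [ 15.4 -69.7] scene [-15.9 -68.3]
s bodyUp [28.5 18.7]
s bodyLow [-29.2  19.1]
s ledUp [ 30.3 -81.4]
s ledLow [-29.4 -82.4]
t bodyUp [38.7 22.5]
t bodyLow [-25.3  20.1]
t ledUp [ 29.6 -81.9]
t ledLow [-29.1 -83.3]
disc s [5.83978525e-02 5.89999330e+01] slot ends s [15.38142502 59.83447517] [-16.17680893  54.52408956]
wing tip s [54.11957129 68.51298799] t [57.42106447 70.0213466 ]
```

View pics/c4.png

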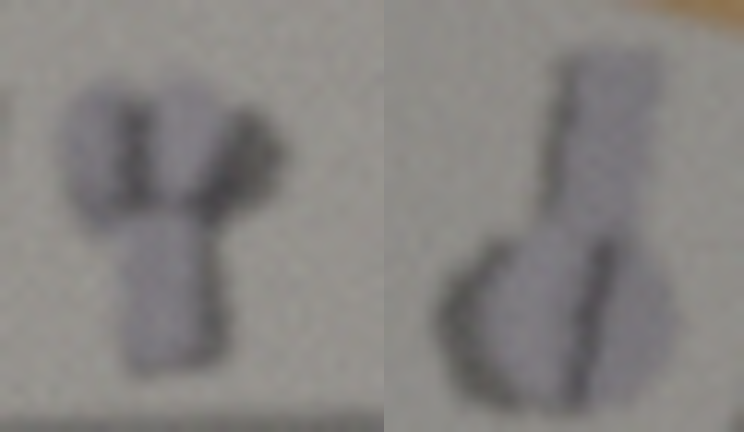

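```bash
cat > k.py <<'E'
from h import *
yaw=0.0498;sl=.44
yv=np.array([np.sin(yaw),-np.cos(yaw),0]);xh=np.array([-np.cos(yaw),-np.sin(yaw),0])
xv=xh*np.cos(sl)+np.array([0,0,np.sin(sl)]);zv=np.cross(xv,yv)
c0=np.array([0.579675,0.248325,0.074825])
def dk(x,y,z): return c0+xv*x/1e3+yv*(y-32)/1e3+zv*(z-30)/1e3   # deck mm->world
def tool(ydir,z): z=z/np.linalg.norm(z);y=ydir-z*(ydir@z);y/=np.linalg.norm(y);return np.c_[np.cross(y,z),y,z]
def wrist(Rt,q1,phi):
    M=(R.from_euler('z',q1)*R.from_euler('y',phi)).inv()*R.from_matrix(Rt)
    q4,q5,q6=M.as_euler('ZYZ');q6-=np.pi/2
    w=lambda a:(a+np.pi)%(2*np.pi)-np.pi
    return [(w(q4),q5,w(q6)),(w(q4+np.pi),-q5,w(q6+np.pi))]
E
python3 - <<'E'
from k import *
L=.23
for s in(1,-1):
  T=tool(s*xv,-zv);tcp=dk(0,0,42);wc=tcp+L*zv;q1=np.arctan2(wc[1],wc[0])
  for phi in(1.4,1.6,1.8): print(s,round(q1,3),phi,[np.round(v,2).tolist() for v in wrist(T,q1,phi)])
f=lambda p:(298+p[0]/6-.4,228+p[1]/6-.4)
import numpy as np
def pl(n,p,h):
    o,d=ray(n,p);t=((c0+h*zv-o)@zv)/(d@zv);w=o+t*d-c0;return np.array([w@xv,w@yv+.032])*1e3
print("disc",pl("scene",(335.9,266),.018),pl("top",(207.4,172.5),.018))
print("slot",pl("scene",(337.96,259.5),.018),pl("scene",(335.5,273.3),.018),pl("top",(206.8,167.8),.018),pl("top",(206.8,176.6),.018))
E
```

```text
1 0.397 1.4 [[0.17, 2.15, -2.73], [-2.97, -2.15, 0.41]]
1 0.397 1.6 [[0.16, 1.95, -2.77], [-2.98, -1.95, 0.38]]
1 0.397 1.8 [[0.15, 1.76, -2.8], [-2.99, -1.76, 0.34]]
-1 0.397 1.4 [[0.17, 2.15, 0.41], [-2.97, -2.15, -2.73]]
-1 0.397 1.6 [[0.16, 1.95, 0.38], [-2.98, -1.95, -2.77]]
-1 0.397 1.8 [[0.15, 1.76, 0.34], [-2.99, -1.76, -2.8]]
disc [-0.47929274 92.18221712] [ 6.73081739 92.06018014]
slot [16.01757135 91.95872784] [-17.57356907  88.03191047] [-9.73013434 89.29453743] [20.76302021 91.51070771]
```

```bash
cat > plan.py <<'E'
from k import *
from rig import get_state
def cur():
    s=get_state();q=s["ee_rot"];return s["position"],R.from_quat([q[1],q[2],q[3],q[0]]),s
def rows(p,Rc,tp,tR,N,f,rd=(1,1)):
    """N equal rows to target; shift in the tool frame at row start; rounding carried on"""
    out=[]
    for i in range(N):
        k=N-i
        w=(Rc.inv()*tR).as_rotvec(degrees=True)/k
        d=Rc.inv().apply(tp-p)*1e3/k
        w=np.round(w,rd[0]);d=np.round(d*2)/2 if rd[1]==.5 else np.round(d,rd[1])
        out+=list(w)+list(d)+[f]
        p=p+Rc.apply(d)/1e3;Rc=Rc*R.from_rotvec(w,degrees=True)
    return out,p,Rc
def show(segs):
    """segs: list of (target pos, target R, N, fingers)"""
    p,Rc,s=cur();o=[]
    for tp,tR,N,f in segs:
        r,p,Rc=rows(p,Rc,np.array(tp),tR,N,f);o+=r
    o=[float(v)+0.0 for v in o]
    for i in range(0,len(o),84): print("[",", ".join("%g"%v for v in o[i:i+84]),"]",len(o[i:i+84])//7)
    print("max shift",max(abs(v) for i,v in enumerate(o) if 3<=i%7<6),"turn",max(abs(v) for i,v in enumerate(o) if i%7<3))
def err(tp,tR):
    p,Rc,s=cur();print("t",round(s["clock"],2),"pos err mm (world)",((np.array(tp)-p)*1e3).round(1),"tool",Rc.inv().apply((np.array(tp)-p)*1e3).round(1),"rot deg",(Rc.inv()*tR).as_rotvec(degrees=True).round(2),"q",s["qpos"].round(3),"w",round(s["width"],4),"F",s["contact_force"].round(1),"M",s["moment"].round(2))
RH=R.from_matrix(tool(-xv,-zv))
E
python3 - <<'E'
from plan import *
err(dk(0,0,115),RH)
print(dk(0,0,115))
show([(dk(0,0,115),RH,10,1)])
E
```

```text
t 0.1 pos err mm (world) [ 435.8 -264.   -78.8] tool [-496.3 -115.5   78.9] rot deg [21.98 15.22 67.86] q [ 1.134  0.276  1.506  0.     1.361 -0.121] w 0.0855 F [-0.6  0.1 -0. ] M [0.01 0.   0.03]
[0.61424203 0.28208758 0.15172889]
[ 2.2, 1.5, 6.8, -49.6, -11.5, 7.9, 1, 2.2, 1.5, 6.8, -50.8, -5.3, 6.9, 1, 2.2, 1.5, 6.8, -51.3, 1, 5.6, 1, 2.2, 1.5, 6.8, -50.9, 7.3, 4.1, 1, 2.2, 1.5, 6.8, -49.7, 13.4, 2.4, 1, 2.2, 1.5, 6.8, -47.9, 19.2, 0.5, 1, 2.2, 1.5, 6.8, -45.2, 24.7, -1.5, 1, 2.2, 1.6, 6.7, -41.9, 29.8, -3.7, 1, 2.2, 1.5, 6.8, -38, 34.3, -6.1, 1, 2.3, 1.6, 6.7, -33.5, 38.3, -8.4, 1 ] 10
max shift 51.3 turn 6.8
```

Emit:
drive_tool:
  targets: [2.2,1.5,6.8,-49.6,-11.5,7.9,1,2.2,1.5,6.8,-50.8,-5.3,6.9,1,2.2,1.5,6.8,-51.3,1,5.6,1,2.2,1.5,6.8,-50.9,7.3,4.1,1,2.2,1.5,6.8,-49.7,13.4,2.4,1,2.2,1.5,6.8,-47.9,19.2,0.5,1,2.2,1.5,6.8,-45.2,24.7,-1.5,1,2.2,1.6,6.7,-41.9,29.8,-3.7,1,2.2,1.5,6.8,-38,34.3,-6.1,1,2.3,1.6,6.7,-33.5,38.3,-8.4,1,0,0,0,0,0,0,1]

```text
clock: 1.48
position: [0.6178, 0.2788, 0.1483]
ee_rot: [-0.152, 0.674, 0.705, -0.159]
contact_force: [-0.0, 0.5, -0.1]
width: 0.0852
```

Run:
```python
from plan import *
from rig import get_image
err(dk(0,0,115),RH)
for n in("scene","top"):
    im=get_image(n)[:,:,::-1];cv2.imwrite(f"pics/{n}1.png",im)
t=cv2.imread("pics/top1.png");s=cv2.imread("pics/scene1.png")
a=cv2.resize(t[130:230,100:250],(600,400),interpolation=cv2.INTER_CUBIC)
b=cv2.resize(s[200:320,290:440],(600,480),interpolation=cv2.INTER_CUBIC)
cv2.imwrite("pics/c5.png",a);cv2.imwrite("pics/c6.png",b)
print(proj("scene",dk(0,0,69)),proj("top",dk(0,0,69)))
```

```text
t 1.48 pos err mm (world) [-3.5  3.2  3.4] tool [ 3.4 -4.5 -1.6] rot deg [-0.15 -0.11 -0.28] q [0.27  0.724 1.017 0.099 1.832 0.23 ] w 0.0852 F [-0.   0.5 -0.1] M [-0.01 -0.2   0.02]
[373.22655568 277.26113219] [170.74822756 166.09271538]
```

View pics/c6.png

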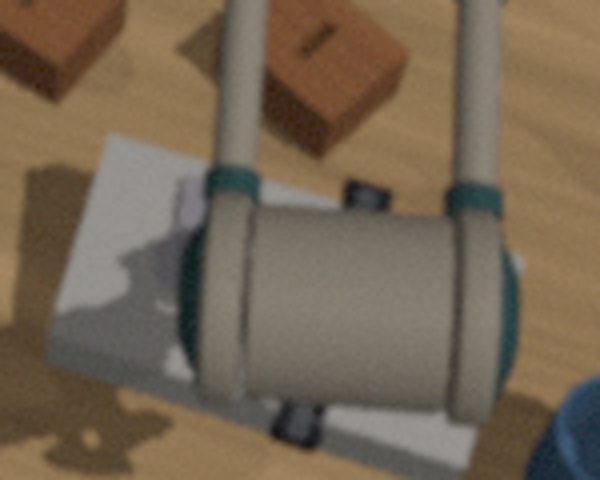

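Emit:
drive_tool:
  targets: [-0.1,-0.1,-0.3,3.4,-4.5,8.4,1,0,0,0,0,0,25,1,0,0,0,0,0,25,1,0,0,0,0,0,10,1,0,0,0,0,0,3,1,0,0,0,0,0,0,1]

```text
clock: 2.33
position: [0.5802, 0.2849, 0.0906]
ee_rot: [-0.15, 0.67, 0.71, -0.156]
contact_force: [0.6, -0.2, 0.1]
width: 0.0853
```

Run:
```python
from plan import *
err(dk(0,0,42),RH)
```

```text
t 2.33 pos err mm (world) [ 3.  -4.4 -4.9] tool [-4.6  4.5  3.2] rot deg [ 0.2  -0.01  0.43] q [0.291 0.707 1.197 0.102 1.663 0.221] w 0.0853 F [ 0.6 -0.2  0.1] M [ 0.03 -0.25 -0.01]
```

Emit:
drive_tool:
  targets: [0.2,0,0.4,-4.6,4.5,3.2,1,0,0,0,0,0,0,1,0,0,0,0,0,0,1]

```text
clock: 2.7
position: [0.5833, 0.2798, 0.0849]
ee_rot: [-0.151, 0.673, 0.707, -0.159]
contact_force: [-0.6, -0.6, -0.1]
width: 0.0852
```

Run:
```python
from plan import *
err(dk(0,0,42),RH)
```

```text
t 2.7 pos err mm (world) [-0.1  0.8  0.8] tool [ 0.8 -0.4 -0.7] rot deg [-0.09 -0.02 -0.04] q [0.283 0.715 1.196 0.1   1.66  0.222] w 0.0852 F [-0.6 -0.6 -0.1] M [ 0.02 -0.18  0.06]
```

Emit:
drive_tool:
  targets: [0,0,0,0,0,0,0,0,0,0,0,0,0,0,0,0,0,0,0,0,0,0,0,0,0,0,0,0,0,0,0,0,0,0,0]
  grip_force: 50

```text
clock: 3.32
position: [0.5833, 0.2801, 0.0849]
ee_rot: [-0.151, 0.673, 0.707, -0.158]
contact_force: [1.2, 0.3, 0.9]
width: 0.0134
```

Run:
```python
from plan import *
err(dk(0,0,42),RH)
```

```text
t 3.33 pos err mm (world) [-0.1  0.4  0.7] tool [ 0.4 -0.4 -0.6] rot deg [-0.04 -0.01 -0.01] q [0.284 0.715 1.196 0.1   1.66  0.221] w 0.0134 F [1.2 0.3 0.9] M [ 0.01 -0.32  0.02]
```

Run:
```python
from plan import *
RT=R.from_matrix(tool(np.array([np.cos(.38),-np.sin(.38),0]),np.array([0,0,-1.])))
p,Rc,s=cur();lift=p+.085*zv
show([(lift,RH,3,0),([.33,.38,.13],RT,9,0),([.33,.38,.047],RT,3,0)])
```

```text
[ 0, 0, 0, 0, 0, -28.3, 0, 0, 0, 0, 0, 0, -28.3, 0, 0, 0, 0, 0, -0.1, -28.4, 0, -2.8, 0.6, 2.7, 12.5, -27, 16.7, 0, -2.8, 0.6, 2.7, 11, -28.4, 15.4, 0, -2.8, 0.6, 2.7, 9.5, -29.6, 14.1, 0, -2.7, 0.6, 2.7, 7.9, -30.7, 12.8, 0, -2.8, 0.6, 2.7, 6.3, -31.6, 11.4, 0, -2.7, 0.6, 2.7, 4.7, -32.3, 9.8, 0, -2.8, 0.6, 2.7, 3.1, -33, 8.4, 0, -2.7, 0.6, 2.7, 1.4, -33.4, 6.7, 0, -2.8, 0.6, 2.6, -0.2, -33.7, 5.2, 0 ] 12
[ 0, 0, 0, 0, 0, 27.7, 0, 0, 0, 0, 0, 0, 27.6, 0, 0, 0, 0, 0.1, -0.1, 27.7, 0 ] 3
max shift 33.7 turn 2.8
```

Run:
```python
from plan import *
RT=R.from_matrix(tool(np.array([np.cos(.38),-np.sin(.38),0]),np.array([0,0,-1.])))
p,Rc,s=cur();lift=p+.085*zv
show([(lift,RH,3,0),([.33,.38,.20],RT,9,0),([.33,.38,.053],RT,4,0),([.33,.38,.045],RT,2,0)])
```

```text
[ 0, 0, 0, 0, 0, -28.3, 0, 0, 0, 0, 0, 0, -28.3, 0, 0, 0, 0, 0, -0.1, -28.4, 0, -2.8, 0.6, 2.7, 12.5, -30.4, 9.6, 0, -2.8, 0.6, 2.7, 10.9, -31.4, 8.3, 0, -2.8, 0.6, 2.7, 9.4, -32.2, 6.8, 0, -2.7, 0.6, 2.7, 7.8, -32.9, 5.3, 0, -2.8, 0.6, 2.7, 6.1, -33.4, 3.8, 0, -2.7, 0.6, 2.7, 4.5, -33.8, 2.2, 0, -2.8, 0.6, 2.7, 2.9, -34.1, 0.7, 0, -2.7, 0.6, 2.7, 1.3, -34.2, -1, 0, -2.8, 0.6, 2.6, -0.2, -34.1, -2.6, 0 ] 12
[ 0, 0, 0, 0, 0, 36.8, 0, 0, 0, 0, 0, 0, 36.7, 0, 0, 0, 0, 0, -0.1, 36.8, 0, 0, 0, 0, 0, 0, 36.7, 0, 0, 0, 0, 0, 0, 4, 0, 0, 0, 0, 0, 0, 4, 0 ] 6
max shift 36.8 turn 2.8
```

Emit:
drive_tool:
  targets: [0,0,0,0,0,-28.3,0,0,0,0,0,0,-28.3,0,0,0,0,0,-0.1,-28.4,0,-2.8,0.6,2.7,12.5,-30.4,9.6,0,-2.8,0.6,2.7,10.9,-31.4,8.3,0,-2.8,0.6,2.7,9.4,-32.2,6.8,0,-2.7,0.6,2.7,7.8,-32.9,5.3,0,-2.8,0.6,2.7,6.1,-33.4,3.8,0,-2.7,0.6,2.7,4.5,-33.8,2.2,0,-2.8,0.6,2.7,2.9,-34.1,0.7,0,-2.7,0.6,2.7,1.3,-34.2,-1,0,-2.8,0.6,2.6,-0.2,-34.1,-2.6,0]

```text
clock: 4.82
position: [0.3282, 0.3797, 0.2001]
ee_rot: [0.001, 0.828, 0.56, -0.0]
contact_force: [-0.8, 0.7, -0.9]
width: 0.0133
```

Emit:
drive_tool:
  targets: [0,0,0,0,0,36.8,0,0,0,0,0,0,36.7,0,0,0,0,0,0,36.8,0,0,0,0,0,0,36.7,0,0,0,0,0,0,0,0]

```text
clock: 5.45
position: [0.3273, 0.3778, 0.0508]
ee_rot: [0.001, 0.828, 0.561, -0.004]
contact_force: [-0.2, -0.5, -1.6]
width: 0.0133
```

Run:
```python
from plan import *
from rig import get_image
RT=R.from_matrix(tool(np.array([np.cos(.38),-np.sin(.38),0]),np.array([0,0,-1.])))
err([.33,.38,.045],RT)
for n in("scene","top"):
    im=get_image(n)[:,:,::-1];cv2.imwrite(f"pics/{n}2.png",im)
a=cv2.imread("pics/scene2.png")
cv2.imwrite("pics/c7.png",cv2.resize(a[100:340,280:560],(784,672-84),interpolation=cv2.INTER_CUBIC))
```

```text
t 5.45 pos err mm (world) [ 2.7  2.2 -5.8] tool [3.1 1.7 5.8] rot deg [-0.21  0.44  0.02] q [ 0.718  0.343  1.918 -0.     0.89   1.098] w 0.0133 F [-0.2 -0.5 -1.6] M [-0.03 -0.   -0.02]
```

View pics/c7.png

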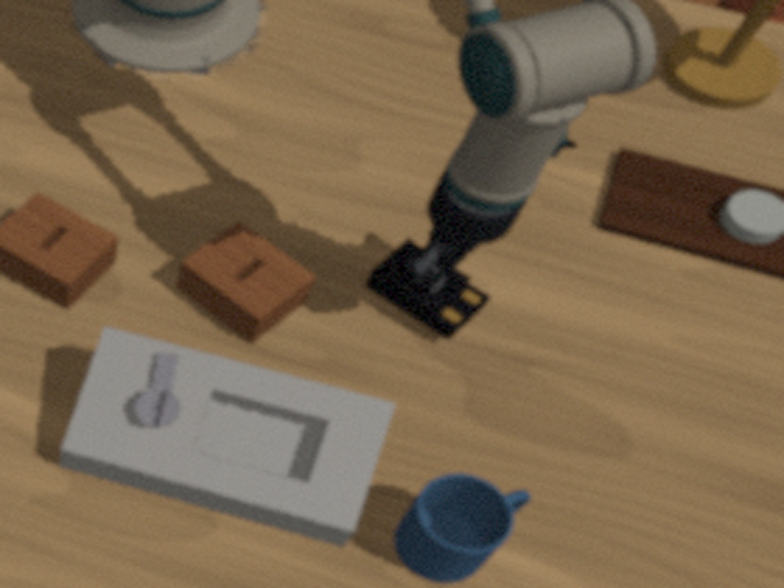

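Emit:
drive_tool:
  targets: [0,0,0,0,0,3,0,0,0,0,0,0,3,0,0,0,0,0,0,2,0,0,0,0,0,0,1.5,0,0,0,0,0,0,0,0]

```text
clock: 6.18
position: [0.3297, 0.3798, 0.0436]
ee_rot: [0.0, 0.828, 0.561, -0.0]
contact_force: [-1.4, 0.3, -1.7]
width: 0.0129
```

Run:
```python
from plan import *
RT=R.from_matrix(tool(np.array([np.cos(.38),-np.sin(.38),0]),np.array([0,0,-1.])))
err([.33,.38,.045],RT)
```

```text
t 6.17 pos err mm (world) [0.3 0.2 1.4] tool [ 0.3  0.2 -1.4] rot deg [-0.    0.05  0.01] q [ 7.180e-01  3.530e-01  1.925e+00 -1.000e-03  8.640e-01  1.098e+00] w 0.0129 F [-1.4  0.3 -1.7] M [ 0.01 -0.03 -0.04]
```

Emit:
drive_tool:
  targets: [0,0,0,0,0,1,0,0,0,0,0,0,0,0]

```text
clock: 6.42
position: [0.3298, 0.3799, 0.0427]
ee_rot: [0.0, 0.828, 0.561, -0.0]
contact_force: [0.0, 0.3, -2.0]
width: 0.0135
```

Emit:
drive_tool:
  targets: [0,0,0,0,0,1,0,0,0,0,0,0,0,0]

```text
clock: 6.68
position: [0.3297, 0.3798, 0.0416]
ee_rot: [0.0, 0.828, 0.561, -0.0]
contact_force: [-0.2, -0.2, -1.8]
width: 0.0135
```

Run:
```python
from plan import *
RT=R.from_matrix(tool(np.array([np.cos(.38),-np.sin(.38),0]),np.array([0,0,-1.])))
err([.33,.38,.045],RT)
```

```text
t 6.67 pos err mm (world) [0.3 0.2 3.4] tool [ 0.3  0.2 -3.4] rot deg [0.   0.05 0.02] q [ 7.180e-01  3.560e-01  1.928e+00 -1.000e-03  8.590e-01  1.098e+00] w 0.0135 F [-0.2 -0.2 -1.8] M [0.06 0.01 0.04]
```

Emit:
drive_tool:
  targets: [0,0,0,0,0,1,0,0,0,0,0,0,0,0]

```text
clock: 6.92
position: [0.3299, 0.3799, 0.0411]
ee_rot: [0.0, 0.828, 0.561, -0.0]
contact_force: [-0.3, -0.6, 3.0]
width: 0.0135
```

Emit:
drive_tool:
  targets: [0,0,0,0,0,1,0,0,0,0,0,0,0,0]

```text
clock: 7.18
position: [0.3299, 0.3799, 0.0411]
ee_rot: [0.0, 0.828, 0.561, 0.0]
contact_force: [-2.0, -1.7, 10.4]
width: 0.0134
```

Emit:
drive_tool:
  targets: [0,0,0,0,0,-1.5,0,0,0,0,0,0,0,1,0,0,0,0,0,0,1,0,0,0,0,0,0,1,0,0,0,0,0,-40,1,0,0,0,0,0,-40,1,0,0,-10.6,0,-25,0,1,0,0,-10.6,-4.6,-24.6,0,1,0,0,-10.6,-9.1,-23.3,0,1,0,0,-10.6,-13.2,-21.2,0,1]

```text
clock: 8.43
position: [0.2387, 0.3639, 0.1211]
ee_rot: [0.0, 0.566, 0.824, -0.0]
contact_force: [-0.2, 0.3, -0.2]
width: 0.0854
```

Run:
```python
from plan import *
from rig import get_image
RT=R.from_matrix(tool(np.array([np.cos(.38),-np.sin(.38),0]),np.array([0,0,-1.])))
err([.33,.38,.045],RT)
for n in("scene","top"):
    im=get_image(n)[:,:,::-1];cv2.imwrite(f"pics/{n}3.png",im)
print(proj("top",[.33,.38,.04]),proj("scene",[.33,.38,.04]))
a=cv2.imread("pics/scene3.png");b=cv2.imread("pics/top3.png")
cv2.imwrite("pics/c8.png",np.hstack([cv2.resize(a[120:320,290:490],(400,400),interpolation=cv2.INTER_CUBIC),cv2.resize(b[140:300,90:250],(400,400),interpolation=cv2.INTER_CUBIC)]))
```

```text
t 8.43 pos err mm (world) [ 91.3  16.1 -76.1] tool [-17.7  91.   76.1] rot deg [-1.000e-02  3.000e-02  4.282e+01] q [ 0.83   0.164  1.959 -0.     1.019  0.463] w 0.0854 F [-0.2  0.3 -0.2] M [ 0.04  0.01 -0.06]
[133.02054736 269.65445531] [433.90731194 217.16590185]
```

View pics/c8.png

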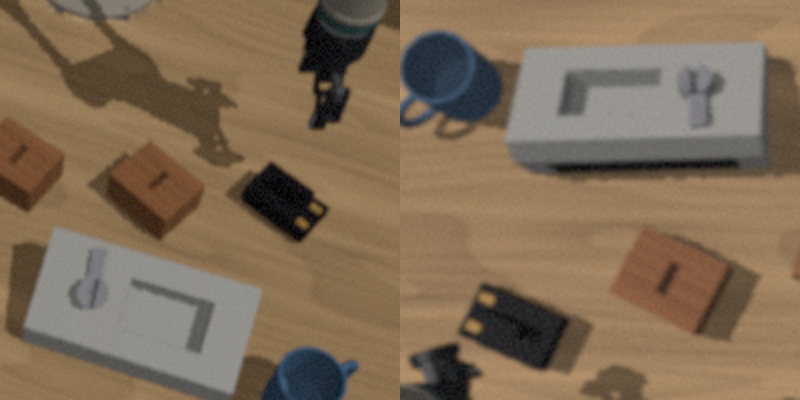

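Run:
```python
from h import *
for n,(x0,y0,x1,y1) in(("top",(112,245,165,295)),("scene",(405,195,460,245))):
    im=cv2.imread(f"pics/{n}3.png");hsv=cv2.cvtColor(im,cv2.COLOR_BGR2HSV)
    c=hsv[y0:y1,x0:x1];m=((c[:,:,1]>110)&(c[:,:,2]>100)&(c[:,:,0]>17)).astype(np.uint8)
    cv2.imwrite(f"pics/h_{n}.png",cv2.resize(im[y0:y1,x0:x1],None,fx=10,fy=10,interpolation=cv2.INTER_CUBIC))
    k,l,st,cc=cv2.connectedComponentsWithStats(m)
    for i in range(1,k):
        if st[i][4]>5:
            p=cc[i]+[x0,y0];print(n,st[i][4],p.round(2),onz(n,p,.029).round(4))
a=cv2.imread("pics/h_top.png");b=cv2.imread("pics/h_scene.png")
hh=max(a.shape[0],b.shape[0]);a=cv2.copyMakeBorder(a,0,hh-a.shape[0],0,0,0);b=cv2.copyMakeBorder(b,0,hh-b.shape[0],0,0,0)
cv2.imwrite("pics/c9.png",cv2.resize(np.hstack([a,b]),None,fx=.74,fy=.74))
```

```text
top 16 [124.56 259.06] [0.358  0.4087 0.029 ]
top 11 [118.73 270.18] [0.3282 0.4216 0.029 ]
scene 17 [447.71 223.82] [0.329  0.4201 0.029 ]
scene 15 [440.73 230.93] [0.3577 0.4078 0.029 ]
```

View pics/c9.png

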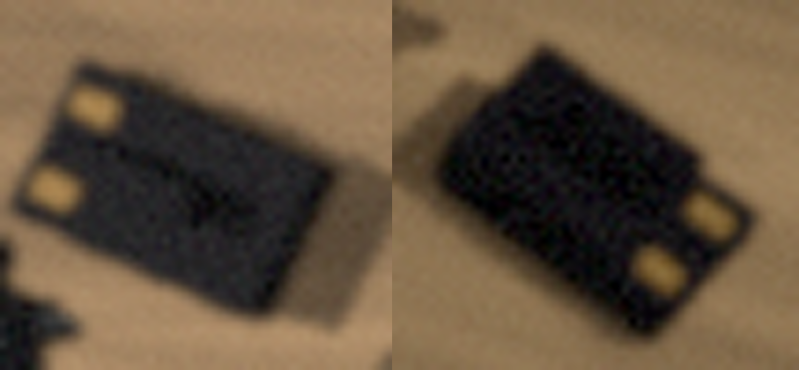

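```bash
cat >> plan.py <<'E'
RT2=R.from_matrix(tool(-np.array([np.cos(.38),-np.sin(.38),0]),np.array([0,0,-1.])))
E
python3 - <<'E'
from plan import *
p,Rc,s=cur()
M=R.from_rotvec([0,0,-68.8],degrees=True)
show([((p+[.33,.38,.121])/2,Rc*M,7,1),([.3299,.3799,.121],RT2,7,1),([.3299,.3799,.0415],RT2,4,1)])
E
```

```text
[ 0, 0, -9.8, -1.1, 6.7, 0, 1, 0, 0, -9.8, -2.3, 6.4, 0, 1, 0, 0, -9.8, -3.3, 5.9, 0, 1, 0, 0, -9.8, -4.2, 5.2, -0.1, 1, 0, 0, -9.9, -5.1, 4.4, 0, 1, 0, 0, -9.8, -5.8, 3.5, -0.1, 1, 0, 0, -9.9, -6.3, 2.5, 0, 1, 0, 0, -9.8, -6.6, 1.3, 0, 1, 0, 0, -9.8, -6.7, 0.2, 0, 1, 0, 0, -9.8, -6.7, -0.9, 0, 1, 0, -0.1, -9.8, -6.4, -2.1, -0.1, 1, 0, 0, -9.8, -6, -3.1, 0, 1 ] 12
[ 0, -0.1, -9.9, -5.4, -4.1, 0, 1, 0, 0, -9.8, -4.5, -5, -0.1, 1, 0, 0, 0, 0, 0, 19.9, 1, 0, 0, 0, 0, 0, 19.9, 1, 0, 0, 0, 0, 0, 19.9, 1, 0, 0, 0, -0.1, 0, 19.8, 1 ] 6
max shift 19.9 turn 9.9
```

Emit:
drive_tool:
  targets: [0,0,-9.8,-1.1,6.7,0,1,0,0,-9.8,-2.3,6.4,0,1,0,0,-9.8,-3.3,5.9,0,1,0,0,-9.8,-4.2,5.2,0,1,0,0,-9.9,-5.1,4.4,0,1,0,0,-9.8,-5.8,3.5,0,1,0,0,-9.9,-6.3,2.5,0,1,0,0,-9.8,-6.6,1.3,0,1,0,0,-9.8,-6.7,0.2,0,1,0,0,-9.8,-6.7,-0.9,0,1,0,0,-9.8,-6.4,-2.1,0,1,0,0,-9.8,-6,-3.1,0,1]

```text
clock: 10.02
position: [0.3206, 0.3801, 0.1212]
ee_rot: [0.0, -0.411, 0.912, -0.0]
contact_force: [0.2, 0.2, 0.3]
width: 0.0853
```

Emit:
drive_tool:
  targets: [0,0,-9.9,-5.4,-4.1,0,1,0,0,-9.8,-4.5,-5,0,1,0,0,0,0,0,20,1,0,0,0,0,0,0,1,0,0,0,0,0,0,1]

```text
clock: 10.65
position: [0.333, 0.3822, 0.1014]
ee_rot: [0.0, -0.56, 0.829, -0.0]
contact_force: [-0.0, -0.3, -0.1]
width: 0.0853
```

Run:
```python
from plan import *
err([.3299,.3799,.0415],RT2)
show([([.3299,.3799,.0415],RT2,4,1)])
```

```text
t 10.65 pos err mm (world) [ -3.1  -2.3 -59.9] tool [ 3.3  2.  59.9] rot deg [-0.02 -0.01 -0.17] q [ 0.717  0.286  1.845 -0.     1.01  -2.041] w 0.0853 F [-0.  -0.3 -0.1] M [ 0.02 -0.02 -0.03]
[ 0, 0, 0, 0.8, 0.5, 15, 1, 0, 0, -0.1, 0.8, 0.5, 15, 1, 0, 0, 0, 0.9, 0.5, 15, 1, 0, 0, -0.1, 0.8, 0.5, 14.9, 1 ] 4
max shift 15.0 turn 0.1
```

Emit:
drive_tool:
  targets: [0,0,-0.2,3.3,2,15,1,0,0,0,0,0,20,1,0,0,0,0,0,20,1,0,0,0,0,0,5,1,0,0,0,0,0,0,1,0,0,0,0,0,0,0,0,0,0,0,0,0,0,0,0,0,0,0,0,0,0,0,0,0,0,0,0,0,0,0,0,0,0,0]

```text
clock: 11.9
position: [0.3294, 0.3795, 0.0415]
ee_rot: [-0.0, -0.562, 0.827, -0.0]
contact_force: [0.1, -0.7, 2.6]
width: 0.0128
```

Run:
```python
from plan import *
err([.3299,.3799,.0412],RT2)
wp=np.array([0.5833,.2801,.0849]) # TCP at home grasp
p,Rc,s=cur()
up=wp+.050*zv
show([(p+[0,0,.16],Rc,4,0),(wp+.085*zv,RH,17,0)])
```

```text
t 11.9 pos err mm (world) [ 0.5  0.4 -0.3] tool [-0.5 -0.3  0.3] rot deg [-0.02 -0.02  0.12] q [ 7.180e-01  3.550e-01  1.929e+00 -1.000e-03  8.580e-01 -2.046e+00] w 0.0128 F [ 0.1 -0.7  2.6] M [-0.09  0.04  0.01]
[ 0, 0, 0, 0, 0, -40, 0, 0, 0, 0, 0, 0, -40, 0, 0, 0, 0, 0, 0, -40, 0, 0, 0, 0, 0.1, -0.1, -40, 0, 0.4, 2, 9, -1, -18, 2.3, 0, 0.4, 2, 8.9, -3.8, -17.6, 2.4, 0, 0.4, 2, 9, -6.6, -16.7, 2.3, 0, 0.4, 2, 8.9, -9.2, -15.5, 2.2, 0, 0.4, 2, 9, -11.6, -13.9, 1.9, 0, 0.4, 2, 9, -13.6, -11.9, 1.5, 0, 0.4, 2, 8.9, -15.4, -9.6, 1.1, 0, 0.4, 2, 9, -16.7, -7.1, 0.6, 0 ] 12
[ 0.4, 2, 8.9, -17.6, -4.3, 0.1, 0, 0.4, 2, 9, -18.1, -1.6, -0.6, 0, 0.4, 2, 8.9, -18.1, 1.3, -1.2, 0, 0.5, 1.9, 9, -17.6, 4, -1.8, 0, 0.4, 2, 8.9, -16.7, 6.7, -2.4, 0, 0.5, 1.9, 9, -15.3, 9.2, -3.1, 0, 0.4, 2, 8.9, -13.6, 11.4, -3.6, 0, 0.5, 2, 9, -11.5, 13.4, -4.2, 0, 0.4, 1.9, 8.9, -9.2, 14.9, -4.6, 0 ] 9
max shift 40.0 turn 9.0
```

Emit:
drive_tool:
  targets: [0,0,0,0,0,-40,0,0,0,0,0,0,-40,0,0,0,0,0,0,-40,0,0,0,0,0.1,-0.1,-40,0,0.4,2,9,-1,-18,2.3,0,0.4,2,8.9,-3.8,-17.6,2.4,0,0.4,2,9,-6.6,-16.7,2.3,0,0.4,2,8.9,-9.2,-15.5,2.2,0,0.4,2,9,-11.6,-13.9,1.9,0,0.4,2,9,-13.6,-11.9,1.5,0,0.4,2,8.9,-15.4,-9.6,1.1,0,0.4,2,9,-16.7,-7.1,0.6,0]

```text
clock: 13.4
position: [0.4662, 0.3333, 0.1816]
ee_rot: [-0.094, 0.035, 0.99, -0.096]
contact_force: [0.3, -0.1, -1.7]
width: 0.0132
```

Emit:
drive_tool:
  targets: [0.4,2,8.9,-17.6,-4.3,0.1,0,0.4,2,9,-18.1,-1.6,-0.6,0,0.4,2,8.9,-18.1,1.3,-1.2,0,0.5,1.9,9,-17.6,4,-1.8,0,0.4,2,8.9,-16.7,6.7,-2.4,0,0.5,1.9,9,-15.3,9.2,-3.1,0,0.4,2,8.9,-13.6,11.4,-3.6,0,0.5,2,9,-11.5,13.4,-4.2,0,0.4,1.9,8.9,-9.2,14.9,-4.6,0,0,0,0,0,0,0,0,0,0,0,0,0,0,0,0,0,0,0,0,0,0]

```text
clock: 14.9
position: [0.6184, 0.2826, 0.1617]
ee_rot: [-0.151, 0.672, 0.708, -0.158]
contact_force: [-0.1, 0.9, -2.2]
width: 0.0131
```

Run:
```python
from plan import *
wp=np.array([0.5833,.2801,.0849]) # TCP at home grasp
err(wp+.085*zv,RH)
show([(wp+.085*zv,RH,1,0)])
from rig import get_image
a=get_image("scene")[:,:,::-1];b=get_image("top")[:,:,::-1]
cv2.imwrite("pics/c10.png",np.hstack([cv2.resize(a[220:340,290:440],(400,320),interpolation=cv2.INTER_CUBIC),cv2.resize(b[140:240,110:235],(400,320),interpolation=cv2.INTER_CUBIC)]))
```

```text
t 14.9 pos err mm (world) [ 1.  -0.7  0.1] tool [-0.8  0.9 -0.5] rot deg [-0.02  0.04  0.17] q [0.275 0.72  0.992 0.099 1.859 0.23 ] w 0.0131 F [-0.1  0.9 -2.2] M [-0.01 -0.37 -0.04]
[ 0, 0, 0.2, -0.8, 0.9, -0.5, 0 ] 1
max shift 0.9 turn 0.2
```

View pics/c10.png

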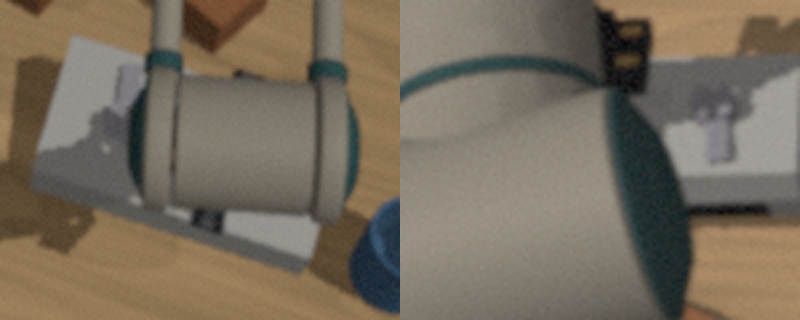

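Emit:
drive_tool:
  targets: [0,0,0.2,-0.8,0.9,9.5,0,0,0,0,0,0,20,0,0,0,0,0,0,18,0,0,0,0,0,0,0,0,0,0,0,0,0,0,0]

```text
clock: 15.62
position: [0.6003, 0.2802, 0.1185]
ee_rot: [-0.15, 0.674, 0.706, -0.158]
contact_force: [-0.8, 0.1, -2.1]
width: 0.0131
```

Run:
```python
from plan import *
wp=np.array([0.5833,.2801,.0849]) # TCP at home grasp
err(wp,RH)
```

```text
t 15.62 pos err mm (world) [-17.   -0.1 -33.6] tool [ 0.8 -1.1 37.6] rot deg [ 0.04  0.01 -0.15] q [0.278 0.715 1.11  0.098 1.746 0.227] w 0.0131 F [-0.8  0.1 -2.1] M [ 0.02 -0.35 -0.07]
```

Emit:
drive_tool:
  targets: [0,0,-0.1,0.6,-0.8,4,0,0,0,0,0,0,4,0,0,0,0,0,0,4,0,0,0,0,0,0,2,0,0,0,0,0,0,0,0]

```text
clock: 16.25
position: [0.5931, 0.2803, 0.1055]
ee_rot: [-0.15, 0.673, 0.707, -0.159]
contact_force: [0.0, -0.4, -1.7]
width: 0.0134
```

Run:
```python
from plan import *
wp=np.array([0.5833,.2801,.0849]) # TCP at home grasp
err(wp,RH)
```

```text
t 16.25 pos err mm (world) [ -9.8  -0.2 -20.6] tool [ 0.3 -0.  22.8] rot deg [-0.04  0.02 -0.07] q [0.281 0.714 1.145 0.099 1.712 0.225] w 0.0134 F [ 0.  -0.4 -1.7] M [ 0.04 -0.37 -0.  ]
```

Emit:
drive_tool:
  targets: [0,0,0,0,0,4,0,0,0,0,0,0,4,0,0,0,0,0,0,4,0,0,0,0,0,0,4,0,0,0,0,0,0,2,0,0,0,0,0,0,0,0]

```text
clock: 17.0
position: [0.5855, 0.2799, 0.0893]
ee_rot: [-0.15, 0.673, 0.707, -0.158]
contact_force: [0.3, 0.1, -2.1]
width: 0.0132
```

Run:
```python
from plan import *
wp=np.array([0.5833,.2801,.0849]) # TCP at home grasp
err(wp,RH)
```

```text
t 17.0 pos err mm (world) [-2.2  0.2 -4.4] tool [ 0.3 -0.1  4.9] rot deg [-0.02  0.02 -0.07] q [0.283 0.715 1.186 0.099 1.671 0.223] w 0.0132 F [ 0.3  0.1 -2.1] M [ 0.04 -0.38 -0.02]
```

Emit:
drive_tool:
  targets: [0,0,0,0,0,3,0,0,0,0,0,0,1.5,0,0,0,0,0,0,1,0,0,0,0,0,0,0,0]

```text
clock: 17.5
position: [0.5835, 0.2798, 0.0852]
ee_rot: [-0.15, 0.673, 0.707, -0.158]
contact_force: [0.2, -0.4, 2.8]
width: 0.013
```

Run:
```python
from plan import *
wp=np.array([0.5833,.2801,.0849]) # TCP at home grasp
err(wp,RH)
```

```text
t 17.5 pos err mm (world) [-0.2  0.3 -0.3] tool [ 0.3 -0.   0.4] rot deg [ 0.04  0.   -0.07] q [0.284 0.714 1.197 0.099 1.659 0.222] w 0.013 F [ 0.2 -0.4  2.8] M [-0.05 -0.2   0.02]
```

Emit:
drive_tool:
  targets: [0,0,0,0,0,1.2,0,0,0,0,0,0,0,0,0,0,0,0,0,-1.2,1,0,0,0,0,0,0,1,0,0,0,0,0,0,1,0,0,0,0,0,-30,1,0,0,0,0,0,-50,1,0,0,0,0,0,-50,1]

```text
clock: 18.5
position: [0.6387, 0.2827, 0.2029]
ee_rot: [-0.151, 0.673, 0.707, -0.159]
contact_force: [1.2, 0.0, -0.2]
width: 0.0851
```

Run:
```python
from plan import *
from rig import get_image
p,Rc,s=cur();print(p,s["clock"])
yk=1.396
RK=R.from_matrix(tool(np.array([np.cos(yk),np.sin(yk),0]),np.array([0,0,-1.])))
show([([.45,.13,.25],R.from_matrix(tool(np.array([np.cos(.8),np.sin(.8),0]),np.array([0,0,-1.]))),6,1),([.45,-.15,.25],RK,6,1)])
a=get_image("scene")[:,:,::-1];b=get_image("top")[:,:,::-1]
cv2.imwrite("pics/scene4.png",a);cv2.imwrite("pics/top4.png",b)
print("candle",tri((262.5,215),(283.5,162)),tri((263,256),(283,184)))
```

```text
[0.63870577 0.28265395 0.202901  ] 18.5
[ -4, -1.6, -7.1, -23.9, -32.9, 6.9, 1, -4, -1.6, -7, -19.4, -36, 5.1, 1, -4, -1.6, -7.1, -14.8, -38.3, 2.9, 1, -4, -1.6, -7, -9.9, -40, 0.6, 1, -4.1, -1.5, -7.1, -4.9, -40.9, -2.1, 1, -4, -1.6, -7, 0, -40.9, -4.9, 1, 0, 0, -5.7, -32.5, -33.5, 0, 1, 0, 0, -5.7, -29, -36.5, 0, 1, 0, 0, -5.7, -25.3, -39.2, 0, 1, 0, 0, -5.7, -21.2, -41.6, 0, 1, 0, 0, -5.7, -17, -43.4, 0.1, 1, 0, 0, -5.7, -12.6, -45, 0, 1 ] 12
max shift 45.0 turn 7.1
candle (array([ 0.58442128, -0.0068108 ,  0.19813241]), np.float64(0.005325784515072931)) (array([ 0.58508173, -0.0106788 , -0.01419097]), np.float64(0.0007457314059792114))
```

Emit:
drive_tool:
  targets: [-4,-1.6,-7.1,-23.9,-32.9,6.9,1,-4,-1.6,-7,-19.4,-36,5.1,1,-4,-1.6,-7.1,-14.8,-38.3,2.9,1,-4,-1.6,-7,-9.9,-40,0.6,1,-4.1,-1.5,-7.1,-4.9,-40.9,-2.1,1,-4,-1.6,-7,0,-40.9,-4.9,1,0,0,-5.7,-32.5,-33.5,0,1,0,0,-5.7,-29,-36.5,0,1,0,0,-5.7,-25.3,-39.2,0,1,0,0,-5.7,-21.2,-41.6,0,1,0,0,-5.7,-17,-43.4,0,1,0,0,-5.7,-12.6,-45,0,1]

```text
clock: 20.1
position: [0.4488, -0.1511, 0.2483]
ee_rot: [0.0, 0.085, 0.996, 0.0]
contact_force: [0.1, 0.2, 0.1]
width: 0.085
```

Run:
```python
from plan import *
from rig import get_image
p,Rc,s=cur();print(p,s["qpos"].round(3))
a=get_image("scene")[:,:,::-1];b=get_image("top")[:,:,::-1]
cv2.imwrite("pics/scene5.png",a);cv2.imwrite("pics/top5.png",b)
cv2.imwrite("pics/c11.png",np.hstack([cv2.resize(a[225:325,295:425],None,fx=3,fy=3,interpolation=cv2.INTER_CUBIC),cv2.resize(b[140:240,120:250],None,fx=3,fy=3,interpolation=cv2.INTER_CUBIC)]))
a=cv2.imread("pics/scene0.png");b=cv2.imread("pics/top0.png")
cv2.imwrite("pics/c12.png",np.hstack([cv2.resize(a[180:240,170:230],(390,390),interpolation=cv2.INTER_LANCZOS4),cv2.resize(b[165:217,328:380],(390,390),interpolation=cv2.INTER_LANCZOS4)]))
```

```text
[ 0.44880719 -0.15105404  0.24828659] [-4.720e-01  1.120e-01  1.676e+00  1.000e-03  1.354e+00 -1.872e+00]
```

View pics/c11.png

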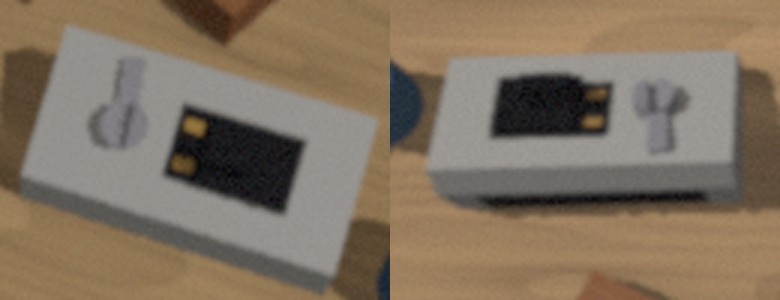

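View pics/c12.png

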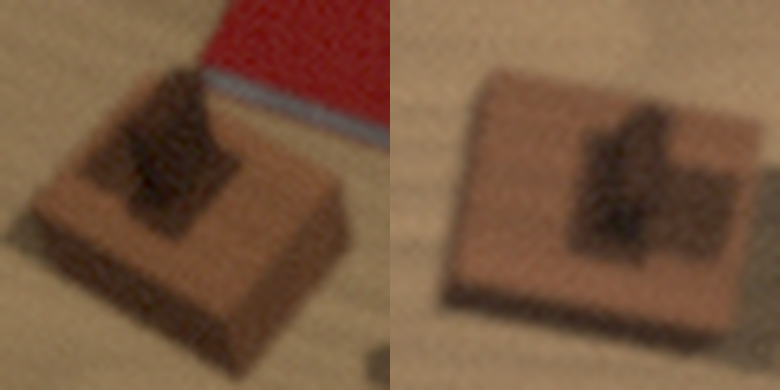

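Run:
```python
from plan import *
print(onz("top",(357.2,190.6),.063))
yk=1.396
for c in([.553,-.208],[.5505,-.2105]):
  print(c,proj("top",c+[.055]),proj("top",c+[.123]),proj("scene",c+[.123]),proj("scene",c+[.055]))
# overlay expected key wireframe points for check
def pts(c,yaw,n):
    x=np.array([np.cos(yaw),np.sin(yaw),0]);y=np.array([-np.sin(yaw),np.cos(yaw),0]);o=np.array(c+[0.])
    out=[]
    for a,b,z in((18,7,.123),(23,13,.063),(18,7,.063)):
        out.append(np.array([proj(n,o+x*i*a/1e3+y*j*b/1e3+[0,0,z]) for i,j in((1,1),(1,-1),(-1,-1),(-1,1))]))
    return out
c=[.553,-.2085]
for n,(x0,y0,k) in(("top",(328,165,12)),("scene",(170,180,10))):
    im=cv2.imread(f"pics/{n}0.png");w=52 if n=="top" else 60
    im=cv2.resize(im[y0:y0+w,x0:x0+w],None,fx=k,fy=k,interpolation=cv2.INTER_CUBIC)
    for q in pts(c,-.175,n): cv2.polylines(im,[np.int32((q-[x0,y0]+.5)*k)],True,(0,255,0),1)
    cv2.imwrite(f"pics/ov_{n}.png",cv2.resize(im,(390,390)))
cv2.imwrite("pics/c13.png",np.hstack([cv2.imread("pics/ov_top.png"),cv2.imread("pics/ov_scene.png")]))
```

```text
[ 0.55209572 -0.20935321  0.063     ]
[0.553, -0.208] [356.13993492 190.9447914 ] [361.08228557 184.79877344] [195.32343449 195.16172081] [198.975055   209.25225987]
[0.5505, -0.2105] [357.07726029 191.86954223] [362.08039519 185.77886914] [194.90487019 194.10334771] [198.56911482 208.21973956]
```

View pics/c13.png

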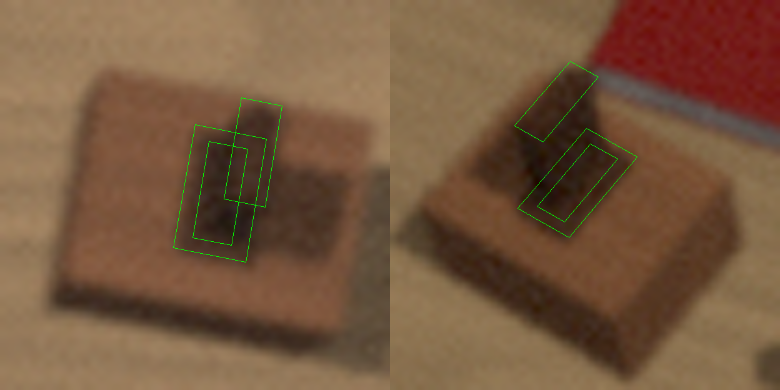

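```bash
cat >> plan.py <<'E'
RK=R.from_matrix(tool(np.array([np.cos(1.396),np.sin(1.396),0]),np.array([0,0,-1.])))
KP=np.array([.5525,-.2095,.079])
E
python3 - <<'E'
from plan import *
err(KP,RK)
show([(KP+[0,0,.09],RK,4,1)])
E
```

```text
t 20.2 pos err mm (world) [ 103.2  -55.6 -169.1] tool [-111.4  -36.1  169.2] rot deg [-0.12  0.02 -0.18] q [-0.475  0.114  1.675 -0.002  1.352 -1.868] w 0.0852 F [0.1 1.4 0.2] M [ 0.03  0.03 -0.02]
[ 0, 0, 0, -27.8, -9.1, 19.8, 1, 0, 0, -0.1, -27.9, -9.1, 19.8, 1, -0.1, 0, 0, -27.8, -9.1, 19.8, 1, 0, 0, -0.1, -27.9, -9.2, 19.8, 1 ] 4
max shift 27.9 turn 0.1
```

Emit:
drive_tool:
  targets: [0,0,0,-27.8,-9,19.8,1,0,0,0,-27.9,-9,19.8,1,0,0,0,-27.8,-9,19.8,1,0,0,0,-27.9,-9,19.8,1,0,0,0,0,0,0,1,0,0,0,0,0,0,1]

```text
clock: 20.95
position: [0.5524, -0.2036, 0.1697]
ee_rot: [-0.0, 0.087, 0.996, 0.0]
contact_force: [-0.7, 0.5, 0.4]
width: 0.0854
```

Run:
```python
from plan import *
err(KP,RK)
```

```text
t 20.95 pos err mm (world) [  0.1  -5.9 -90.7] tool [-1.2 -5.8 90.7] rot deg [ 0.05 -0.04  0.05] q [-4.720e-01  3.360e-01  1.573e+00  1.000e-03  1.233e+00 -1.869e+00] w 0.0854 F [-0.7  0.5  0.4] M [-0.03  0.    0.02]
```

Emit:
drive_tool:
  targets: [0,0,0,-1.2,-5.8,10.7,1,0,0,0,0,0,40,1,0,0,0,0,0,30,1,0,0,0,0,0,10,1,0,0,0,0,0,0,1,0,0,0,0,0,0,1]

```text
clock: 21.7
position: [0.5544, -0.2113, 0.0806]
ee_rot: [0.002, 0.087, 0.996, -0.001]
contact_force: [-0.4, -0.3, 0.5]
width: 0.0855
```

Run:
```python
from plan import *
err(KP,RK)
from rig import get_image
a=get_image("scene")[:,:,::-1]
cv2.imwrite("pics/c14.png",cv2.resize(a[150:260,150:270],None,fx=5,fy=5,interpolation=cv2.INTER_CUBIC))
```

```text
t 21.7 pos err mm (world) [-1.9  1.8 -1.6] tool [2.2 1.5 1.6] rot deg [-0.05  0.22  0.04] q [-0.482  0.42   1.687  0.     1.031 -1.878] w 0.0855 F [-0.4 -0.3  0.5] M [ 0.02 -0.01  0.  ]
```

View pics/c14.png

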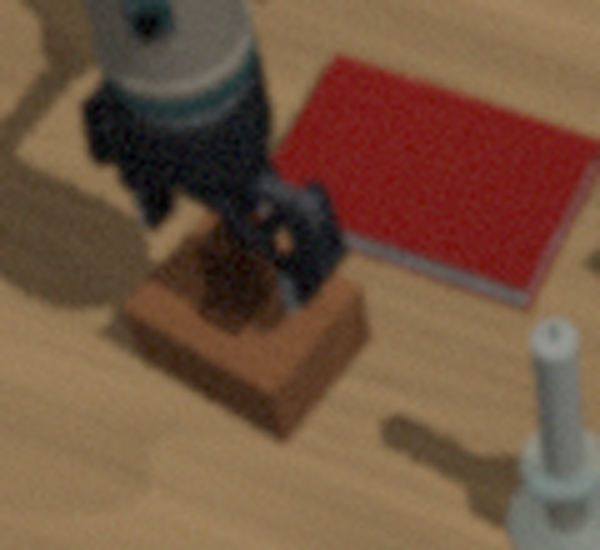

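Emit:
drive_tool:
  targets: [0,0.2,0,1.5,1,1.6,1,0,0,0,0,0,0,1,0,0,0,0,0,0,0,0,0,0,0,0,0,0,0,0,0,0,0,0,0,0,0,0,0,0,0,0,0,0,0,0,0,0,0]
  grip_force: 60

```text
clock: 22.62
position: [0.5522, -0.2095, 0.0775]
ee_rot: [-0.001, 0.087, 0.996, 0.0]
contact_force: [0.0, -0.4, -1.1]
width: 0.0135
```

Run:
```python
from plan import *
err(KP,RK)
p,Rc,s=cur();print(p,Rc.as_matrix()[:,1])
```

```text
t 22.62 pos err mm (world) [ 0.3 -0.   1.5] tool [-0.3  0.1 -1.5] rot deg [ 0.   -0.15  0.03] q [-4.800e-01  4.220e-01  1.691e+00 -1.000e-03  1.030e+00 -1.876e+00] w 0.0135 F [ 0.  -0.4 -1.1] M [ 0.02 -0.04 -0.02]
[ 0.55215664 -0.20949994  0.07747829] [1.73333872e-01 9.84863121e-01 2.70029758e-05]
```

Run:
```python
from plan import *
wp=np.array([0.5833,.2801,.0849])
w=wp-dk(0,0,0);print("wp deck",w@xv*1e3,w@yv*1e3,w@zv*1e3)
cc=wp-zv*.0112  # plate plane above well centre (41.2-30)
def pl(n,p,h):
    o,d=ray(n,p);t=((cc+h*zv-o)@zv)/(d@zv);w=o+t*d-cc;return (np.array([w@xv,w@yv])*1e3).round(1)
S=lambda x,y:((x-384)/12+320-.46,y/12+240-.46);T=lambda x,y:(x/12+196-.46,y/12+160-.46)
A=pl("scene",S(617,50),.008);B=pl("scene",S(593,230),.008);print("wing s",A,B,-np.arctan2(A[1]-B[1],A[0]-B[0]))
A=pl("top",T(163,365),.008);B=pl("top",T(160,225),.008);print("wing t",A,B,-np.arctan2(A[1]-B[1],A[0]-B[0]))
A=pl("scene",S(605,240),.018);B=pl("scene",S(575,405),.018);print("slot s",A,B,-np.arctan2(A[1]-B[1],A[0]-B[0]))
A=pl("top",T(135,205),.018);B=pl("top",T(135,100),.018);print("slot t",A,B,-np.arctan2(A[1]-B[1],A[0]-B[0]))
print("disc",pl("scene",S(580,318),.018),pl("top",T(142,155),.018))
g=cv2.imread("pics/scene5.png");b=cv2.imread("pics/top5.png")
cv2.imwrite("pics/c15.png",np.hstack([cv2.resize(g[240:280,318:352],None,fx=14,fy=14,interpolation=cv2.INTER_CUBIC)[:,:400],cv2.resize(b[158:198,196:224],None,fx=14,fy=14,interpolation=cv2.INTER_CUBIC)]))
for n,f,(ox,oy) in(("scene","scene5",(0,0)),("top","top5",(0,0))):
  for h,pts in((.018,[(0,92),(19,92),(-19,92),(0,111),(0,73)]),(.008,[(54.4,100)])):
    print(n,h,[proj(n,cc+xv*x/1e3+yv*y/1e3+zv*h).round(1).tolist() for x,y in pts])
```

```text
wp deck -0.4154013979093727 0.4448438840858483 41.33121525604838
wing s [ 54.4 100.8] [17.9 94.9] -0.1602576537216757
wing t [57.9 98.2] [18.7 94.9] -0.08398564798497522
slot s [16.3 91.5] [-17.2  87.7] -0.11295004388387866
slot t [21.4 91.1] [-8.9 88.9] -0.07248007212776647
disc [-0.2 91.8] [ 7.1 91.6]
scene 0.018 [[335.8, 265.9], [338.1, 258.4], [333.5, 273.5], [328.3, 263.6], [343.4, 268.3]]
scene 0.008 [[339.3, 243.8]]
top 0.018 [[207.7, 170.4], [207.2, 175.9], [208.2, 165.0], [215.0, 170.2], [200.5, 170.6]]
top 0.008 [[209.9, 188.9]]
```

View pics/c15.png

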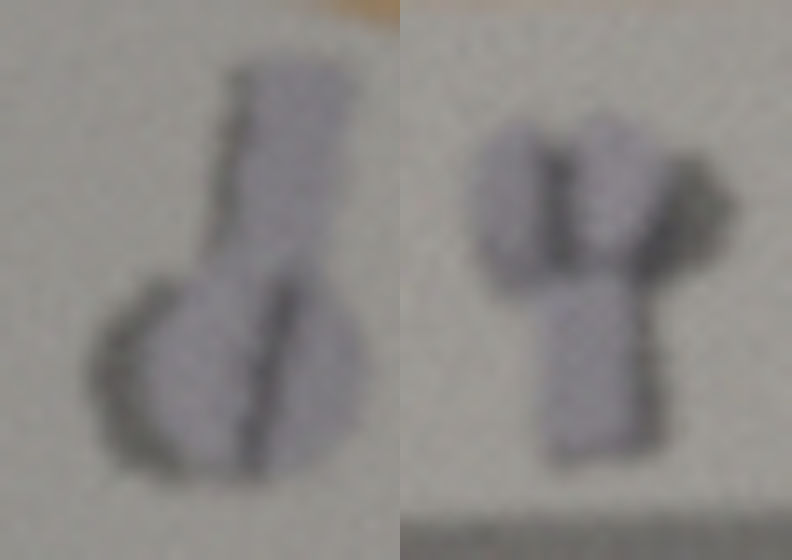

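```bash
cat >> plan.py <<'E'
wp=np.array([0.5833,.2801,.0849])
def RL(a): return R.from_matrix(tool(-(np.sin(a)*xv+np.cos(a)*yv),-zv))
def lk(x,z,y=92): return wp+xv*x/1e3+yv*y/1e3+zv*(z-41.2+67.5)/1e3   # TCP for key tip at deck z
E
python3 - <<'E'
from plan import *
p,Rc,s=cur()
print(lk(0,70))
show([([.5522,-.2095,.15],RK,2,0),([.5,-.2,.24],RK,2,0),([.44,-.12,.26],RK,2,0),([.44,.06,.28],RK,4,0),(lk(0,110),RL(-.12),6,0),(lk(0,68),RL(-.12),2,0)])
for a in(-.12,1.62):
  tcp=lk(0,40);print(RL(a).as_matrix()[:,1])
E
```

```text
[0.62884682 0.19025591 0.17202759]
[ 0, -0.1, 0, 0.1, 0, -36.3, 0, 0, 0, 0, 0, 0, -36.2, 0, 0, 0, 0, 26.6, 0.2, -45, 0, 0, 0, 0, 26.5, 0.1, -45, 0, 0, 0, 0, 36.5, 34.2, -10, 0, 0, 0, 0, 36.5, 34.2, -9.9, 0, 0, 0, 0, 7.8, 44.3, -5, 0, 0, 0, 0, 7.8, 44.3, -5, 0, 0, 0, 0, 7.8, 44.3, -5, 0, 0, 0, 0, 7.8, 44.4, -5, 0, 0.2, 4.2, -3.2, -30, 27.5, 11.9, 0, 0.2, 4.2, -3.2, -32.3, 25.8, 9.6, 0 ] 12
[ 0.2, 4.2, -3.2, -34.3, 23.9, 7, 0, 0.2, 4.2, -3.3, -36, 22, 4.4, 0, 0.3, 4.2, -3.2, -37.4, 19.9, 1.6, 0, 0.2, 4.3, -3.3, -38.5, 17.7, -1.2, 0, 0, 0, 0, 0, 0, 21, 0, 0, 0, 0, 0, 0, 21, 0 ] 6
max shift 45.0 turn 4.3
[-0.15759698  0.98618619  0.05099015]
[ 0.9049847  -0.00413934 -0.42542397]
```

Emit:
drive_tool:
  targets: [0,0,0,0,0,-36.3,0,0,0,0,0,0,-36.2,0,0,0,0,26.6,0.2,-45,0,0,0,0,26.5,0.1,-45,0,0,0,0,36.5,34.2,-10,0,0,0,0,36.5,34.2,-10,0,0,0,0,7.8,44.3,-5,0,0,0,0,7.8,44.3,-5,0,0,0,0,7.8,44.3,-5,0,0,0,0,7.8,44.4,-5,0,0.2,4.2,-3.2,-30,27.5,11.9,0,0.2,4.2,-3.2,-32.3,25.8,9.6,0]

```text
clock: 24.12
position: [0.5095, 0.1049, 0.2572]
ee_rot: [-0.074, 0.03, 0.997, 0.003]
contact_force: [0.7, -0.6, -0.5]
width: 0.0137
```

Emit:
drive_tool:
  targets: [0.2,4.2,-3.2,-34.3,23.9,7,0,0.2,4.2,-3.3,-36,22,4.4,0,0.3,4.2,-3.2,-37.4,19.9,1.6,0,0.2,4.3,-3.3,-38.5,17.7,-1.2,0,0,0,0,0,0,21,0,0,0,0,0,0,18,0,0,0,0,0,0,0,0,0,0,0,0,0,0,0]

```text
clock: 25.12
position: [0.63, 0.1903, 0.1738]
ee_rot: [-0.218, -0.083, 0.972, 0.008]
contact_force: [0.3, -0.6, -0.7]
width: 0.0133
```

Run:
```python
from plan import *
err(lk(0,68),RL(-.12))
from rig import get_image
a=get_image("scene")[:,:,::-1];b=get_image("top")[:,:,::-1]
cv2.imwrite("pics/c16.png",np.hstack([cv2.resize(a[220:320,290:420],(400,308),interpolation=cv2.INTER_CUBIC),cv2.resize(b[130:230,130:260],(400,308),interpolation=cv2.INTER_CUBIC)]))
p,Rc,s=cur()
print("tip proj",proj("scene",p+Rc.apply([0,0,.0675])),proj("top",p+Rc.apply([0,0,.0675])))
```

```text
t 25.12 pos err mm (world) [-2.  -0.1 -3.6] tool [0.3 0.1 4.1] rot deg [ 0.05 -0.03  0.04] q [ 0.161  0.686  1.03   0.05   1.864 -1.576] w 0.0133 F [ 0.3 -0.6 -0.7] M [ 0.02 -0.26 -0.  ]
tip proj [335.29007388 265.68727353] [206.37108662 164.00600157]
```

View pics/c16.png

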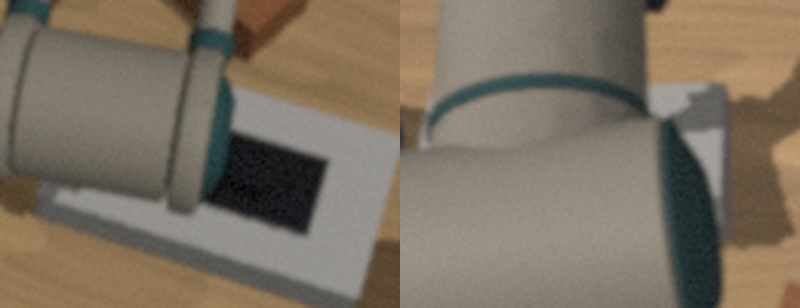

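Emit:
drive_tool:
  targets: [0,0,0,0,0,10,0,0,0,0,0,0,10,0,0,0,0,0,0,3,0,0,0,0,0,0,0,0]

```text
clock: 25.72
position: [0.6194, 0.1897, 0.152]
ee_rot: [-0.219, -0.083, 0.972, 0.008]
contact_force: [-0.8, -0.4, -1.1]
width: 0.0134
```

Emit:
drive_tool:
  targets: [0,0,0,0,0,2,0,0,0,0,0,0,0,0]

```text
clock: 25.98
position: [0.6189, 0.1897, 0.1505]
ee_rot: [-0.219, -0.083, 0.972, 0.008]
contact_force: [-0.9, 0.4, -0.7]
width: 0.0135
```

Run:
```python
from plan import *
err(lk(0,38),RL(-.12))
```

```text
t 25.98 pos err mm (world) [-3.7 -0.2 -7.4] tool [0.2 0.  8.3] rot deg [ 0.05 -0.1   0.04] q [ 0.162  0.682  1.097  0.05   1.802 -1.578] w 0.0135 F [-0.9  0.4 -0.7] M [ 0.01 -0.26 -0.01]
```

Emit:
drive_tool:
  targets: [0,0,0,0,0,2,0,0,0,0,0,0,0,0]

```text
clock: 26.22
position: [0.6179, 0.1897, 0.1486]
ee_rot: [-0.219, -0.083, 0.972, 0.008]
contact_force: [0.4, -0.3, 0.2]
width: 0.0133
```

Emit:
drive_tool:
  targets: [0,0,0,0,0,1.5,0,0,0,0,0,0,0,0]

```text
clock: 26.48
position: [0.6172, 0.1896, 0.1472]
ee_rot: [-0.219, -0.083, 0.972, 0.008]
contact_force: [-0.6, 0.8, -0.5]
width: 0.013
```

Run:
```python
from plan import *
err(lk(0,38),RL(-.12))
```

```text
t 26.48 pos err mm (world) [-2.  -0.1 -4.1] tool [0.  0.  4.6] rot deg [ 0.06 -0.13  0.04] q [ 0.163  0.681  1.106  0.05   1.794 -1.578] w 0.013 F [-0.6  0.8 -0.5] M [ 0.03 -0.34  0.06]
```

Emit:
drive_tool:
  targets: [0,0,0,0,0,2,0,0,0,0,0,0,0,0]

```text
clock: 26.72
position: [0.6163, 0.1896, 0.1453]
ee_rot: [-0.219, -0.083, 0.972, 0.008]
contact_force: [-0.2, 0.2, -0.5]
width: 0.0137
```

Emit:
drive_tool:
  targets: [0,0,0,0,0,1.2,0,0,0,0,0,0,0,0]

```text
clock: 26.98
position: [0.6159, 0.1896, 0.1443]
ee_rot: [-0.219, -0.083, 0.972, 0.008]
contact_force: [0.2, 0.1, -1.3]
width: 0.0135
```

Run:
```python
from plan import *
err(lk(0,38),RL(-.12))
```

```text
t 26.98 pos err mm (world) [-0.6 -0.  -1.3] tool [0.  0.  1.4] rot deg [ 0.05 -0.13  0.04] q [ 0.163  0.681  1.114  0.05   1.786 -1.578] w 0.0135 F [ 0.2  0.1 -1.3] M [ 0.01 -0.23  0.01]
```

Emit:
drive_tool:
  targets: [0,0,4,0,0,0,0,0,0,6,0,0,0,0,0,0,6,0,0,0,0,0,0,6,0,0,0,0,0,0,6,0,0,0,0,0,0,0,0,0,0,0]

```text
clock: 27.72
position: [0.616, 0.1894, 0.1444]
ee_rot: [-0.215, 0.154, 0.963, -0.045]
contact_force: [-0.5, -0.4, -1.2]
width: 0.0139
```

Run:
```python
from plan import *
err(lk(0,38),RL(-.12))
```

```text
t 27.73 pos err mm (world) [-0.8  0.2 -1.3] tool [0.2 0.2 1.5] rot deg [  0.    -0.12 -27.9 ] q [ 0.163  0.681  1.114  0.05   1.786 -1.091] w 0.0139 F [-0.5 -0.4 -1.2] M [-0.1  -0.24  0.15]
```

Emit:
drive_tool:
  targets: [0,0,8,0,0,0,0,0,0,8,0,0,0,0,0,0,8,0,0,0,0,0,0,8,0,0,0,0,0,0,8,0,0,0,0,0,0,8,0,0,0,0,0,0,8,0,0,0,0,0,0,8,0,0,0,0,0,0,4,0,0,0,0,0,0,0,0,0,0,0]

```text
clock: 28.98
position: [0.6159, 0.1892, 0.1445]
ee_rot: [-0.153, 0.666, 0.713, -0.158]
contact_force: [-0.2, -1.5, -1.0]
width: 0.0134
```

Run:
```python
from plan import *
err(lk(0,38),RL(1.57))
p,Rc,s=cur();print("Mz",s["moment"]@zv)
```

```text
t 28.98 pos err mm (world) [-0.7  0.4 -1.4] tool [ 0.4 -0.   1.6] rot deg [-0.13 -0.    0.98] q [0.163 0.681 1.114 0.049 1.787 0.095] w 0.0134 F [-0.2 -1.5 -1. ] M [-0.22 -0.27  0.18]
Mz 0.05950167592729089
```

Now tool at about 1.553; lock lags by the blade's play. Go on in small turns to the stop, watching the moment.

Emit:
drive_tool:
  targets: [0,0,3,0,0,0,0,0,0,3,0,0,0,0,0,0,0,0,0,0,0]

```text
clock: 29.35
position: [0.6159, 0.1892, 0.1445]
ee_rot: [-0.144, 0.703, 0.677, -0.165]
contact_force: [-0.2, -1.8, 0.4]
width: 0.0133
```

Run:
```python
from plan import *
err(lk(0,38),RL(1.57))
p,Rc,s=cur();print("Mz",s["moment"]@zv)
```

```text
t 29.35 pos err mm (world) [-0.7  0.4 -1.4] tool [ 0.4 -0.   1.6] rot deg [-0.13  0.   -5.02] q [0.163 0.681 1.114 0.049 1.787 0.199] w 0.0133 F [-0.2 -1.8  0.4] M [-0.3  -0.13  0.21]
Mz 0.057687298415761944
```

Emit:
drive_tool:
  targets: [0,0,2,0,0,0,0,0,0,2,0,0,0,0,0,0,0,0,0,0,0]

```text
clock: 29.72
position: [0.6159, 0.1893, 0.1445]
ee_rot: [-0.138, 0.726, 0.651, -0.17]
contact_force: [-0.5, -2.8, -0.4]
width: 0.013
```

Run:
```python
from plan import *
err(lk(0,38),RL(1.57))
p,Rc,s=cur();print("Mz",s["moment"]@zv)
```

```text
t 29.73 pos err mm (world) [-0.7  0.2 -1.4] tool [ 0.3 -0.1  1.5] rot deg [-0.13 -0.   -9.15] q [0.163 0.681 1.114 0.05  1.787 0.272] w 0.013 F [-0.5 -2.8 -0.4] M [-0.46 -0.12  0.28]
Mz 0.05027701125009739
```

Emit:
drive_tool:
  targets: [0,0,2,0,0,0,0,0,0,2,0,0,0,0,0,0,0,0,0,0,0]

```text
clock: 30.1
position: [0.616, 0.1894, 0.1445]
ee_rot: [-0.132, 0.749, 0.626, -0.175]
contact_force: [-0.6, -3.9, 0.5]
width: 0.0133
```

Run:
```python
from plan import *
err(lk(0,38),RL(1.57))
p,Rc,s=cur();print("Mz",s["moment"]@zv)
from rig import get_image
a=get_image("scene")[:,:,::-1];b=get_image("top")[:,:,::-1]
cv2.imwrite("pics/c17.png",np.hstack([cv2.resize(a[220:320,290:420],(400,308),interpolation=cv2.INTER_CUBIC),cv2.resize(b[130:230,130:260],(400,308),interpolation=cv2.INTER_CUBIC)]))
```

```text
t 30.1 pos err mm (world) [-0.7  0.2 -1.4] tool [ 0.2 -0.1  1.6] rot deg [ -0.13  -0.   -13.14] q [0.163 0.681 1.114 0.05  1.787 0.341] w 0.0133 F [-0.6 -3.9  0.5] M [-0.5  -0.1   0.59]
Mz 0.32184469270621174
```

View pics/c17.png

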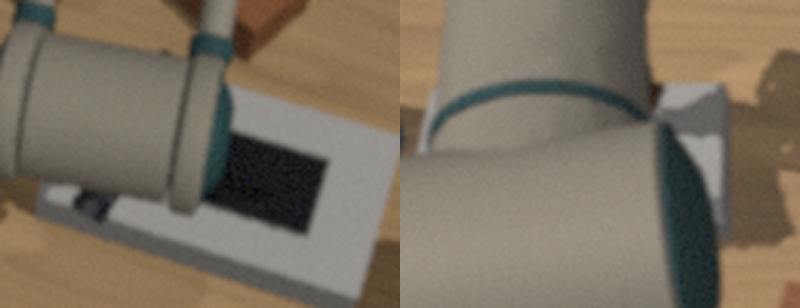

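Emit:
drive_tool:
  targets: [0,0,-4,0,0,0,0,0,0,-4,0,0,0,0,0,0,0,0,0,-2,0,0,0,0,0,0,-5,0,0,0,0,0,0,-10,0,0,0,0,0,0,-40,0,0,0,-5,0,0,-40,0,0,0,0,0,0,0,0]

```text
clock: 31.2
position: [0.6597, 0.1919, 0.2352]
ee_rot: [-0.149, 0.674, 0.707, -0.156]
contact_force: [-0.7, -0.4, -0.1]
width: 0.0131
```

Run:
```python
from plan import *
err(lk(0,135),RL(1.57))
show([([.44,.06,.29],RL(0)*RL(0).inv()*RK*R.from_rotvec([0,0,30],degrees=True),9,0),([.44,-.12,.27],RK,3,0)])
```

```text
t 31.2 pos err mm (world) [-3.2 -0.2 -4.4] tool [-0.1 -1.1  5.3] rot deg [ 0.32 -0.11 -0.16] q [0.157 0.712 0.829 0.052 2.032 0.122] w 0.0131 F [-0.7 -0.4 -0.1] M [ 0.02 -0.26 -0.04]
[ -2.6, -1.1, -5.2, -13.5, -25.3, 5, 0, -2.6, -1.2, -5.2, -11, -26.6, 4.1, 0, -2.6, -1.1, -5.2, -8.5, -27.7, 3, 0, -2.6, -1.2, -5.2, -5.9, -28.5, 1.9, 0, -2.6, -1.1, -5.1, -3.3, -28.9, 0.7, 0, -2.6, -1.2, -5.2, -0.7, -29.1, -0.6, 0, -2.6, -1.1, -5.1, 2, -29, -1.9, 0, -2.6, -1.2, -5.2, 4.5, -28.6, -3.2, 0, -2.6, -1.1, -5.1, 6.9, -27.9, -4.7, 0, 0, 0, -10, -38.6, -45.9, 6.7, 0, 0, 0, -10, -30, -51.9, 6.6, 0, 0, 0, -10, -20.6, -56.4, 6.7, 0 ] 12
max shift 56.4 turn 10.0
```

Emit:
drive_tool:
  targets: [-2.6,-1.1,-5.2,-13.5,-25.3,5,0,-2.6,-1.2,-5.2,-11,-26.6,4.1,0,-2.6,-1.1,-5.2,-8.5,-27.7,3,0,-2.6,-1.2,-5.2,-5.9,-28.5,1.9,0,-2.6,-1.1,-5.1,-3.3,-28.9,0.7,0,-2.6,-1.2,-5.2,-0.7,-29.1,-0.6,0,-2.6,-1.1,-5.1,2,-29,-1.9,0,-2.6,-1.2,-5.2,4.5,-28.6,-3.2,0,-2.6,-1.1,-5.1,6.9,-27.9,-4.7,0,0,0,-10,-38.6,-45.9,6.7,0,0,0,-10,-30,-51.9,6.6,0,0,0,-10,-20.6,-56.4,6.7,0]

```text
clock: 32.7
position: [0.4349, -0.1017, 0.2702]
ee_rot: [-0.004, 0.113, 0.994, -0.001]
contact_force: [0.9, -0.8, 0.1]
width: 0.0133
```

Run:
```python
from plan import *
from rig import get_image
KH=np.array([.5522,-.2095,.0775]);err(KH,RK)
show([(KH+[0,0,.08],RK,4,0)])
a=get_image("scene")[:,:,::-1];b=get_image("top")[:,:,::-1]
cv2.imwrite("pics/scene6.png",a);cv2.imwrite("pics/top6.png",b)
cv2.imwrite("pics/c18.png",np.hstack([cv2.resize(a[225:325,295:425],None,fx=3,fy=3,interpolation=cv2.INTER_CUBIC),cv2.resize(b[140:240,120:250],None,fx=3,fy=3,interpolation=cv2.INTER_CUBIC)]))
```

```text
t 32.7 pos err mm (world) [ 117.3 -107.8 -192.7] tool [-140.2  -78.3  191.7] rot deg [-0.11 -0.5  -2.95] q [-0.383  0.063  1.677 -0.003  1.41  -1.727] w 0.0133 F [ 0.9 -0.8  0.1] M [-0.03 -0.04  0.02]
[ 0, -0.1, -0.7, -34.9, -19.6, 27.9, 0, 0, -0.1, -0.8, -34.6, -20.1, 28, 0, -0.1, -0.2, -0.7, -34.2, -20.5, 28, 0, 0, -0.1, -0.8, -33.9, -21, 28.2, 0 ] 4
max shift 34.9 turn 0.8
```

View pics/c18.png

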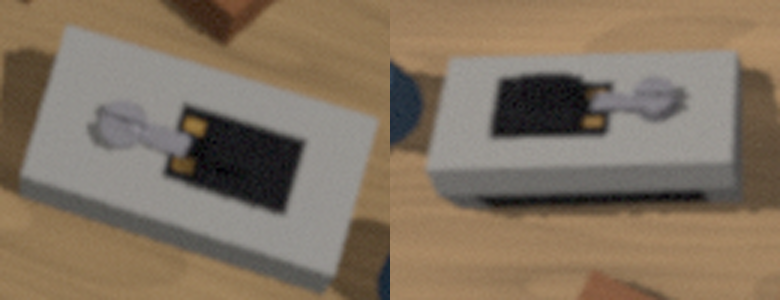

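Emit:
drive_tool:
  targets: [0,0,0,-33,-18,10,0,0,0,0,-33,-18,10,0,0,0,0,-33,-18,20,0,0,0,0,0,0,0,0,0,0,0,0,0,0,0]

```text
clock: 33.42
position: [0.519, -0.1749, 0.2298]
ee_rot: [-0.005, 0.115, 0.993, -0.0]
contact_force: [0.2, 0.1, -1.1]
width: 0.0136
```

Run:
```python
from plan import *
KH=np.array([.5522,-.2095,.0775]);err(KH+[0,0,.08],RK)
show([(KH+[0,0,.08],RK,3,0)])
```

```text
t 33.42 pos err mm (world) [ 33.2 -34.6 -72.3] tool [-41.  -26.   71.9] rot deg [-0.07 -0.59 -3.24] q [-0.45   0.241  1.557 -0.004  1.353 -1.788] w 0.0136 F [ 0.2  0.1 -1.1] M [0.05 0.01 0.01]
[ 0, -0.2, -1.1, -13.7, -8.7, 24, 0, 0, -0.2, -1.1, -13.4, -8.9, 24, 0, -0.1, -0.2, -1, -13.1, -9.2, 24.1, 0 ] 3
max shift 24.1 turn 1.1
```

Emit:
drive_tool:
  targets: [0,-0.2,-1.1,-13.7,-8.7,24,0,0,-0.2,-1.1,-13.4,-8.9,24,0,-0.1,-0.2,-1,-13.1,-9.2,22,0,0,0,0,0,0,0,0,0,0,0,0,0,0,0,0,0,0,0,0,0,0]

```text
clock: 34.17
position: [0.5534, -0.2104, 0.1619]
ee_rot: [0.002, 0.087, 0.996, -0.001]
contact_force: [1.4, 0.4, -0.2]
width: 0.0134
```

Run:
```python
from plan import *
KH=np.array([.5522,-.2095,.0775]);err(KH+[0,0,.08],RK)
```

```text
t 34.17 pos err mm (world) [-1.2  0.9 -4.4] tool [1.4 0.7 4.4] rot deg [-0.08  0.26  0.01] q [-0.481  0.344  1.582  0.     1.211 -1.877] w 0.0134 F [ 1.4  0.4 -0.2] M [-0.    0.03  0.03]
```

Emit:
drive_tool:
  targets: [0,0.1,0,1,0.5,14,0,0,0,0,0,0,15,0,0,0,0,0,0,5,0,0,0,0,0,0,0,0,0,0,0,0,0,0,0]

```text
clock: 34.8
position: [0.5528, -0.2105, 0.1265]
ee_rot: [0.001, 0.087, 0.996, -0.001]
contact_force: [1.3, 0.2, -0.4]
width: 0.0133
```

Run:
```python
from plan import *
KH=np.array([.5522,-.2095,.0775]);err(KH,RK)
```

```text
t 34.8 pos err mm (world) [ -0.6   1.  -49. ] tool [ 0.8  0.9 49. ] rot deg [-0.06  0.07 -0.01] q [-4.810e-01  3.740e-01  1.631e+00 -1.000e-03  1.135e+00 -1.877e+00] w 0.0133 F [ 1.3  0.2 -0.4] M [-0.04  0.03  0.03]
```

Emit:
drive_tool:
  targets: [0,0,0,0.6,0.7,5,0,0,0,0,0,0,6,0,0,0,0,0,0,6,0,0,0,0,0,0,0,0]

```text
clock: 35.3
position: [0.5515, -0.2093, 0.1086]
ee_rot: [-0.0, 0.087, 0.996, -0.0]
contact_force: [0.1, -0.1, -0.7]
width: 0.0136
```

Run:
```python
from plan import *
KH=np.array([.5522,-.2095,.0775]);err(KH,RK)
```

```text
t 35.3 pos err mm (world) [  0.7  -0.2 -31.1] tool [-0.7 -0.1 31.1] rot deg [-0.02 -0.04 -0.  ] q [-4.800e-01  3.900e-01  1.656e+00 -1.000e-03  1.096e+00 -1.876e+00] w 0.0136 F [ 0.1 -0.1 -0.7] M [-0.01 -0.03 -0.03]
```

Inside the stand's slot, no contact. Lower on to rest.

Emit:
drive_tool:
  targets: [0,0,0,-0.4,0,8,0,0,0,0,0,0,8,0,0,0,0,0,0,8,0,0,0,0,0,0,4,0,0,0,0,0,0,2,0,0,0,0,0,0,0,0]

```text
clock: 36.05
position: [0.5525, -0.2097, 0.0793]
ee_rot: [0.0, 0.087, 0.996, -0.0]
contact_force: [-0.3, 0.2, -1.3]
width: 0.0131
```

Emit:
drive_tool:
  targets: [0,0,0,0,0,1,0,0,0,0,0,0,0,0]

```text
clock: 36.3
position: [0.5525, -0.2097, 0.0785]
ee_rot: [0.0, 0.087, 0.996, -0.001]
contact_force: [-0.1, -0.0, -1.0]
width: 0.0136
```

Run:
```python
from plan import *
KH=np.array([.5522,-.2095,.0775]);err(KH,RK)
```

```text
t 36.3 pos err mm (world) [-0.3  0.2 -1. ] tool [0.3 0.1 1. ] rot deg [-0.06  0.06 -0.  ] q [-4.800e-01  4.200e-01  1.692e+00 -1.000e-03  1.028e+00 -1.876e+00] w 0.0136 F [-0.1 -0.  -1. ] M [ 0.05 -0.01 -0.  ]
```

Emit:
drive_tool:
  targets: [0,0,0,0,0,1,0,0,0,0,0,0,0,0]

```text
clock: 36.55
position: [0.5525, -0.2097, 0.0774]
ee_rot: [0.0, 0.087, 0.996, -0.0]
contact_force: [0.9, -0.1, -0.6]
width: 0.0138
```

Emit:
drive_tool:
  targets: [0,0,0,0,0,0.4,0,0,0,0,0,0,0,1,0,0,0,0,0,0,1,0,0,0,0,0,0,1,0,0,0,0,0,0,1,0,0,0,0,0,-30,1,0,0,0,0,0,-50,1,0,0,0,0,0,-50,1,0,0,0,60,30,0,1,0,0,0,60,30,0,1,0,0,0,60,30,0,1,0,0,0,0,0,0,1]

```text
clock: 38.05
position: [0.397, -0.0948, 0.2064]
ee_rot: [-0.001, 0.087, 0.996, 0.0]
contact_force: [0.1, 0.2, -0.0]
width: 0.085
```

Run:
```python
from plan import *
from rig import get_image
p,Rc,s=cur();print(p,s["clock"],s["contact_force"])
a=get_image("scene")[:,:,::-1];b=get_image("top")[:,:,::-1]
cv2.imwrite("pics/scene7.png",a);cv2.imwrite("pics/top7.png",b)
cv2.imwrite("pics/c19.png",np.hstack([cv2.resize(a[180:240,170:230],(390,390),interpolation=cv2.INTER_CUBIC),cv2.resize(b[165:217,328:380],(390,390),interpolation=cv2.INTER_CUBIC)]))
cc=wp-zv*.0112
S=a[245:295,320:375];cv2.imwrite("pics/c20.png",np.hstack([cv2.resize(S,None,fx=8,fy=8,interpolation=cv2.INTER_CUBIC),cv2.resize(b[155:205,170:215],None,fx=8,fy=8,interpolation=cv2.INTER_CUBIC)]))
```

```text
[ 0.39702479 -0.09478296  0.20640173] 38.05 [ 0.11143955  0.16776252 -0.04504688]
```

View pics/c19.png

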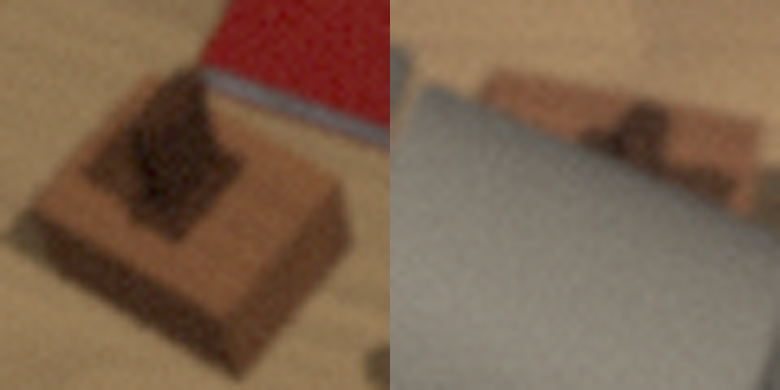

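View pics/c20.png

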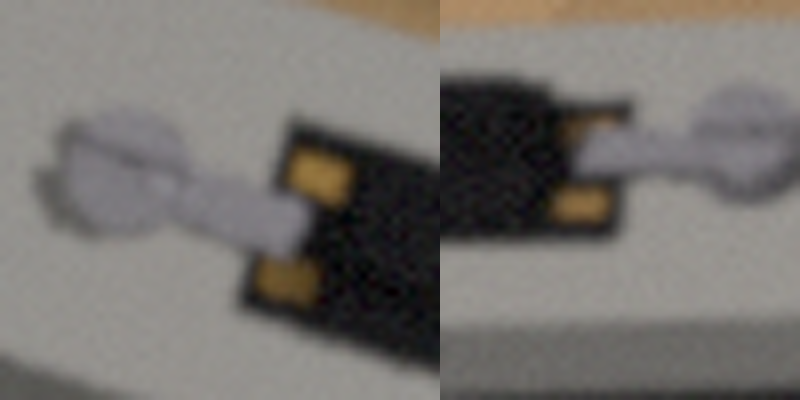

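View pics/scene7.png

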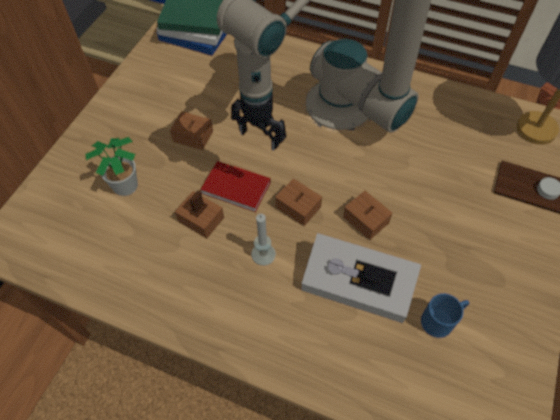

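Run:
```python
from plan import *
cc=wp-zv*.0112
def pl(n,p,h):
    o,d=ray(n,p);t=((cc+h*zv-o)@zv)/(d@zv);w=o+t*d-cc;return (np.array([w@xv,w@yv])*1e3)
A=pl("scene",(303/8+320-.44,228/8+245-.44),.008);print(A, np.arctan2(-(A[1]-92),A[0]))
B=pl("top",((580-440)/8+170-.44,160/8+155-.44),.008);print(B,np.arctan2(-(B[1]-92),B[0]))
for n in("scene","top"):
  im=cv2.imread(f"pics/{n}7.png");hsv=cv2.cvtColor(im,cv2.COLOR_BGR2HSV)
# bystander changes before/after
a=cv2.imread("pics/scene0.png").astype(int);b=cv2.imread("pics/scene7.png").astype(int);d=abs(a-b).max(2)
for nm,(x0,y0,x1,y1) in dict(candle=(245,210,280,265),mug=(420,290,470,338),plant=(85,132,140,196),book=(200,162,272,210),key=(175,185,225,237)).items(): print(nm,(d[y0:y1,x0:x1]>45).sum())
```

```text
[-0.66027114 37.71733966] 1.582959300735548
[ 3.88376719 36.28278324] 1.5012039178356495
candle 0
mug 0
plant 0
book 116
key 0
```

```bash
python3 -c "
from rig import *
print(sign_off(), get_state()['clock'])"
```

```text
the job is handed in; nothing more can be done
the job is handed in; nothing more can be done
```

The job is done and handed in at about 38 s of the 72 s allowed.

I lifted the holder out and set it on the table to re-grip it, because the last joint could not turn a half turn at the clock. It then went home with the ledge next to the lock. I took the key from the farthest stand and turned the lock clockwise until the moment jumped from 0.05 to 0.32 N m, which I took as the stop. The key went back in its stand.

What the last checks showed:
- **Holder:** it seated within 0.5 mm of its first home height, and the brass contacts are on the lock's side.
- **Lock:** the wing lies over the ledge. The scene view gives an angle of 1.58 rad and the top view 1.50 rad. These disagree by 0.08 rad, which I put down to picture blur and did not settle with a further picture.
- **Key:** its part of the scene picture matches the start. I felt no clear contact as it came to rest, so I went by its height, which was within 0.1 mm of where I took it.
- **Bystanders:** the candle, mug and plant are unchanged in the picture. The book's area differed by 116 pixels. I took this for the gripper's shadow, as the gripper was parked close by, but did not check it further.

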